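# Hang the tray bracket on the slotted post and lock it

## Task

Hang the blue tray on the slotted post: put its two claws into the two slots, then press it down until it is fully home, with the green pin under it pushed down, and the brass catch has snapped out again over the tray's lip. Be gentle, never ram the tray against the post, leave the tape roll and the two binder clips where they are, and let go of the hung tray.

Things in the scene. Friction and masses are not known exactly. Their poses are not given: they have to be found in the camera images.
- tray: Blue tray bracket, 0.25 to 0.4 kg, on its flat underside; floor 110 x 90 mm (x, y), 14 mm rim. Origin: centre of the underside, z up, +x towards its claws. Back plate 40 mm wide, 90 high, outer face at x = 55 mm; at its foot a round lip (z 0 to 7 mm) with a window above (7 to 18 mm) for the catch.
- tray_rib (a point): Where to pinch the tray, across its y: its upright middle rib, 14 mm thick, from x = -40 to +50 mm, top 86 mm above the underside. This point is at x = 8, y = 0, z = 68 mm of the tray, 18 mm below the rib's top.
- tray_claw (a point): Lower tip of the upper of two steel claws, at tray x = 65.5, y = 0, z = 58 mm. Claws are 5 mm wide: a neck 8 mm high, then a hook pointing down, 5.5 mm behind the back plate. Hooks 20 mm high at z = 58 to 78 and 20 to 40 mm; neck undersides at z = 70 and 32 mm.
- post: Fixed steel foot 85 x 110 x 12 mm with an upright slotted aluminium channel strip 40 mm wide, 20 deep. Origin on the worktop under the strip's front face, which looks along -x; z up. The strip is clamped at an unknown height, up to 12 mm above or below the nominal heights told here (all its features shift together): feel for it, e.g. touch its top edge. Catch at z = 79 mm nominal.
- post_top (a point): Nominal middle of the strip's top edge, 175 mm above the worktop, on its 4 mm thick face plate. Slots nominally at z = 140 to 163 and 102 to 125 mm (3 mm higher than the hooks are high), 9 mm wide at y = 0. The true strip is up to 12 mm higher or lower; this point does not know.
- post_home (a point): Nominal place of the tray's origin when home: x = -55.5 mm (-55 to -56.5), y = 0, z = 70 mm of the post, tray x axis along the post's x; plus the strip's unknown shift in z. The claws go in along +x with the tray 12 to 15 mm above home; then it goes straight down until the necks sit on the slots' lower edges.
- catch (a joint): Sprung round brass catch, 8 mm thick, standing 3.5 mm out of the strip's face. 0 m = out; grows as it is pushed in (at most 0.006). The tray's lip pushes it in 2 to 3.5 mm on the way down, which takes about 5 to 15 N, and it snaps out to nearly 0 over the lip when the tray is home.
- home_pin (a joint): Small green pin, 6 mm thick, standing up from a black lug on the strip's face, 14 mm to the +y side, under the tray's back plate. 0 m = up, its top 3 mm above the home height of the tray's underside; the tray pushes it down: about 0.003 when fully home (under 1 N).
- tape_roll: Bystander: small black tape roll 53 x 51 x 19 mm lying flat, origin at the centre of its underside.
- blue_clip: Bystander: blue binder clip 25 x 22 x 20 mm, origin at the centre of its underside.
- black_clip: Bystander: black binder clip 25 x 22 x 20 mm, origin at the centre of its underside.

How it is judged:
On the way, in this order (a step that is already met when the one before it is completed fails the run):
1. both claws are through the slots, the tray not yet pressed down (x of tray in the frame of post between -0.0585 and -0.052 m and y of tray in the frame of post between -0.004 and 0.004 m and z of tray in the frame of post between 0.068 and 0.1 m and value of joint home_pin below 0.0006 m), for 0.1 s.
2. the tray is pressed home and the catch is out over its lip (x of tray in the frame of post between -0.0585 and -0.052 m and y of tray in the frame of post between -0.004 and 0.004 m and value of joint home_pin between 0.0018 and 0.0045 m and value of joint catch below 0.0015 m), for 0.2 s.
At the end, for the whole second after the job is handed in: The tray hangs at rest on the post, both claws hooked, origin within 4 mm of the middle plane, 52 to 58.5 mm before the face and 56 to 84 mm up, tilted under 0.06 rad, square within 0.12 rad; fully home (green pin 1.8 to 4.5 mm down) and locked (catch under 1.5 mm in) (all of step 2 and z of tray in the frame of post between 0.056 and 0.084 m and angle between tray's own z axis and vertical below 0.06 rad and angle between the x axis of tray and the x axis of post, either way round below 0.12 rad and linear speed of tray below 0.01 m/s and angular speed of tray below 0.1 rad/s); the robot touches nothing.
It fails at once if the tray is pressed or rammed against the post with more than 40 N (contact force between tray and post above 40 N).
It fails at once if the tape roll is moved by more than 20 mm (distance of tape_roll from where it was at the start of the episode above 0.02 m).
It fails at once if the blue clip is moved by more than 20 mm (distance of blue_clip from where it was at the start of the episode above 0.02 m).
It fails at once if the black clip is moved by more than 20 mm (distance of black_clip from where it was at the start of the episode above 0.02 m).
It also fails if it takes over 61 s, if anything falls off the work surface, if the arm or the gripper's body presses on something with over 40 N, if the wrist force passes 120 N, or if a joint passes its speed limit or range.

## Robot

A 6-joint arm with a two-finger parallel gripper is mounted at the origin on a cart in front of the work surface, level with it; the furniture and walls round the work are solid. World frame = base frame: x ahead of the robot, y to its left, z up, the work surface at z = 0. Lengths are in m, angles in rad, forces in N, time in s.
With the tool pointing down it reaches from about 0.325 to 0.775 m from the base axis. Payload 5.5 kg.
Tool frame: the origin (TCP) lies between the finger pads; the fingertips stand 11 mm ahead of it and the grasp point (between the pads) lies 8 mm behind it (env.finger_overhang is the distance from the TCP to the fingertips, in m); z points along the fingers, y is the line along which they close (so a half turn about z gives the same grasp; the last joint's range is limited). The gripper opens to 88 mm and grips with 3 to 60 N. Pads are 20 mm wide; open, the fingers measure 115 mm over their backs; the gripper's body (75 mm by 178 mm) begins 61 mm behind the grasp point.
Start: joints at [1.266, 0.091, 1.231, -0, 1.82, -0.057], TCP at [0.147, 0.582, 0.234] pointing down, gripper open.
Joint ranges: [-2.87, 2.87], [-0.86, 2.18], [0.17, 2.46], [-1.51, 4.65], [0.06, 2.69], [-2.65, 2.65]. Speed limits (rad/s): [2.57, 2.57, 3.01, 3.14, 3.14, 3.14].

## Interface

Orientations are given as a 3x3 rotation matrix whose columns are the frame's x, y, z axes.
In Python, from plant import env, cams gives the robot as it stands.
- The arm moves only by the tool drive_tool, never from a script. Its argument "commands" is a list of rows, each an object of numbers: "dx", "dy", "dz": the shift along the tool's x, y, z in units of 25 mm (1.0 is 25 mm); "rx", "ry", "rz": the turn, a rotation vector about the tool's x, y, z in units of 5 degrees (1.0 is 5 degrees); "grip": the opening in per cent of the stroke, from 0 (shut) to 100 (fully open). A call has 1 to 20 rows; each row shifts and turns the commanded pose from where the row before left it, along the tool's axes as they then stand; what a row does not reach is not made up. A row lasts 1/12 s, in which the tool goes at most 41.7 mm and 7.16 degrees, less where a joint would pass 70% of its speed; a pose out of reach is approached as far as the arm can. A call is refused whole if a number of a shift passes 1 or a number of a turn 1, either way. A call with a gripper value outside its range is refused whole. The fingers move at their own pace and stop on an object; "squeeze" is the grip in N (left out, the last holds). Time passes only in rows, so rows that do not move let the fingers close. It gives the time, the measured TCP pose, the force, the opening and the grip force at its end, in the units of the state.
- env.get_state(): the state, without advancing time (a new reading comes with each control period).
- cams.camera(name): name is "scene" or "top"; returns a dict with "image" (480x640x3 uint8, red, green, blue), "intrinsics" (3x3 intrinsics, pixels), "pose" (4x4, takes a point from camera to world coordinates). Camera axes: x right, y up, looking along -z (the intrinsics and any distortion apply to the point x, -y, -z); pixel columns grow to the right and rows downward; lengths in m; the calibration is good to about 2 mm. A picture is of the moment at which its call begins. There is no depth.
- env.close_job(): hands the job in; it is judged then, once.
The state is a dict: "time": time; "qpos": joint angles; "qvel": joint speeds; "joint_efforts": joint torques, N m; "tool_pos": TCP position; "tool_rot": TCP orientation; "contact_force": force on the tool from outside, world axes, zero at the start; "torque": the same for the moment, N m; "opening": finger opening in m; "finger_force": force on a finger pad.
Only numpy, scipy, OpenCV 4.12 (cv2) and the standard library are available. Lean on these libraries where they do the work, as an engineer would, in place of code of your own. Each camera call takes 0.05 s, during which the arm holds its last target. There are 200 camera calls.

## Working session

There is one attempt and no reset: what is moved stays moved. The work goes in short steps, Python scripts to look and compute and a tool call to move; the robot and the scene stay as the last step left them, time stands still between calls to the robot, and variables do not carry over. Pictures are saved under pics/ and viewed, at most 10 in all, crops included, and the job is handed in when it is done.

Besides the shell and the picture viewer there is one more tool, called in YAML: its name, and indented under it one key for each argument. drive_tool: Moves the arm, as the interface text tells. Its arguments: {"type":"object","properties":{"commands":{"type":"array","items":{"type":"object","properties":{"dx":{"type":"number"},"dy":{"type":"number"},"dz":{"type":"number"},"rx":{"type":"number"},"ry":{"type":"number"},"rz":{"type":"number"},"grip":{"type":"number"}}}},"squeeze":{"type":"number"}},"required":["commands"]}

```bash
mkdir -p pics; ls
python3 - <<'E'
from plant import env,cams
import cv2,numpy as np
for n in("scene","top"):
    c=cams.camera(n); cv2.imwrite(f"pics/{n}0.png",c["image"][:,:,::-1]); print(n,c["intrinsics"].tolist(),np.round(c["pose"],4).tolist(),[k for k in c])
s=env.get_state(); print({k:np.round(v,4).tolist() for k,v in s.items()})
E
```

```text
pics
scene [[564.5078552768114, 0.0, 318.78368495497944], [0.0, 564.5078552768114, 233.07984418209142], [0.0, 0.0, 1.0]] [[0.7122, 0.4919, -0.5008, 0.0285], [-0.7017, 0.5194, -0.4877, -0.575], [0.0202, 0.6988, 0.715, 0.7977], [0.0, 0.0, 0.0, 1.0]] ['image', 'intrinsics', 'pose']
top [[519.6897609321884, 0.0, 321.36542800214073], [0.0, 519.6897609321884, 248.71377419559428], [0.0, 0.0, 1.0]] [[-0.0137, 0.9947, -0.1021, 0.3559], [-0.9999, -0.013, 0.0075, -0.1135], [0.0061, 0.1022, 0.9947, 1.1567], [0.0, 0.0, 0.0, 1.0]] ['image', 'intrinsics', 'pose']
{'time': 0.1, 'qpos': [1.2663, 0.0918, 1.2318, 0.0, 1.8198, -0.0567], 'qvel': [0.0021, -0.0004, -0.0035, -0.0009, -0.0002, 0.0004], 'joint_efforts': [0.0019, -44.786, -40.7568, 0.0701, 0.0285, -0.0001], 'tool_pos': [0.1471, 0.5814, 0.2326], 'tool_rot': [[-0.9694, 0.2453, -0.0005], [0.2453, 0.9694, -0.0017], [0.0001, -0.0018, -1.0]], 'contact_force': [0.3297, -0.2662, -0.4668], 'torque': [0.0009, -0.0107, -0.0037], 'finger_force': 0.0, 'opening': 0.0879}
```

View pics/scene0.png

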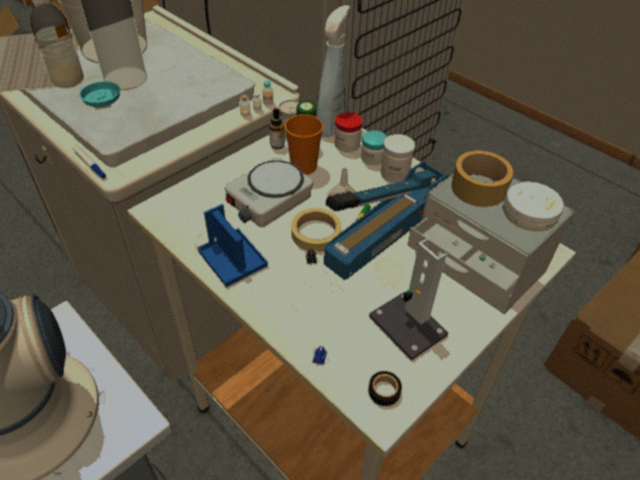

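View pics/top0.png

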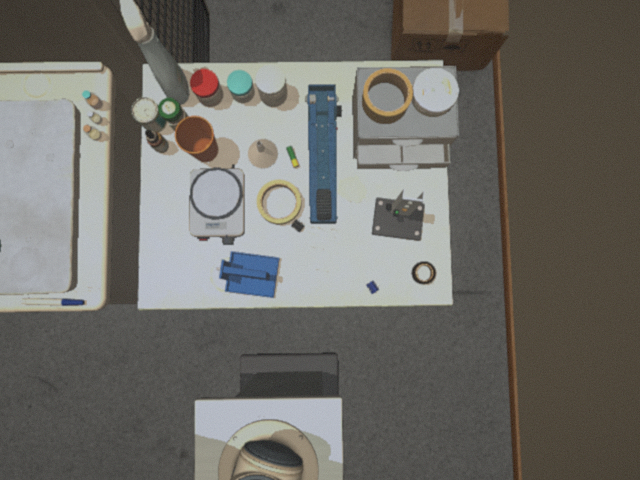

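Run:
```python
import cv2,numpy as np
def crop(im,x,y,w,h,k):
    c=cv2.resize(im[y:y+h,x:x+w],None,fx=k,fy=k,interpolation=cv2.INTER_CUBIC)
    for i in range(0,w,10):
        cv2.line(c,(i*k,0),(i*k,6),(0,0,255),1)
        if i%20==0: cv2.putText(c,str(x+i),(i*k,16),0,.35,(0,0,255),1)
    for j in range(0,h,10):
        cv2.line(c,(0,j*k),(6,j*k),(0,0,255),1)
        if j%20==0: cv2.putText(c,str(y+j),(8,j*k+4),0,.35,(0,0,255),1)
    return c
s=cv2.imread("pics/scene0.png");t=cv2.imread("pics/top0.png")
cv2.imwrite("pics/sc.png",np.hstack([crop(s,190,190,80,100,5),crop(s,365,230,80,120,5)[:500]]) if 0 else np.hstack([crop(s,190,180,80,120,5),crop(s,368,238,80,120,5)]))
cv2.imwrite("pics/tc.png",np.hstack([crop(t,215,245,70,60,5),crop(t,365,185,75,60,5)]))
```

```text
(no output)
```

View pics/sc.png

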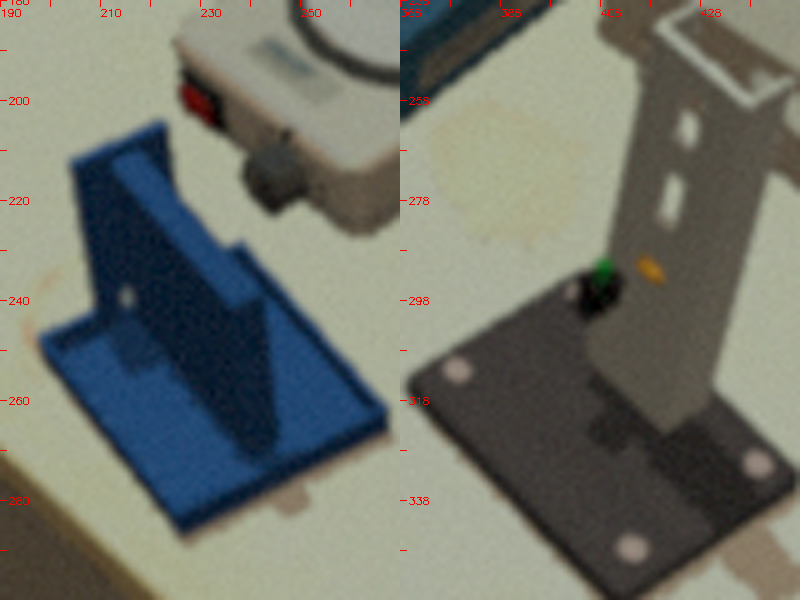

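View pics/tc.png

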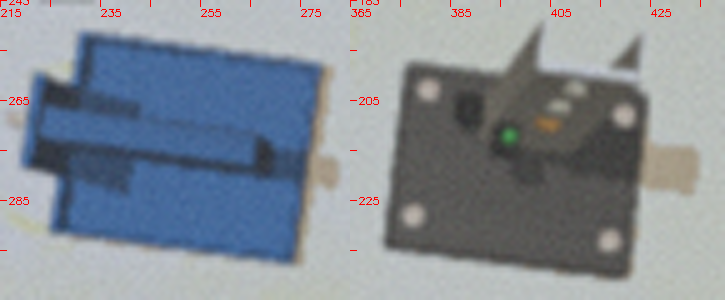

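```bash
cat > h.py <<'E'
import numpy as np
C={"s":([564.5079,318.7837,233.0798],np.array([[0.7122,0.4919,-0.5008,0.0285],[-0.7017,0.5194,-0.4877,-0.575],[0.0202,0.6988,0.715,0.7977]])),
"t":([519.6898,321.3654,248.7138],np.array([[-0.0137,0.9947,-0.1021,0.3559],[-0.9999,-0.013,0.0075,-0.1135],[0.0061,0.1022,0.9947,1.1567]]))}
def proj(c,p):
    (f,cx,cy),P=C[c]; q=P[:,:3].T@(np.asarray(p)-P[:,3]); return np.array([cx+f*q[0]/-q[2],cy-f*q[1]/-q[2]])
def pose(x,y,z,a,p):
    c,s=np.cos(a),np.sin(a); return np.array([x+c*p[0]-s*p[1],y+s*p[0]+c*p[1],z+p[2]])
E
cat > fit.py <<'E'
from h import *
from scipy.optimize import least_squares
T=[("s",(.055,.02,.09),(204,212.4)),("s",(.055,-.02,.09),(223,204.4)),("s",(-.055,.045,.014),(226,284)),("s",(-.055,.045,0),(227.4,288)),
("s",(-.055,-.045,.014),(267.4,261.6)),("s",(-.055,-.045,0),(267.6,266)),("s",(.055,.045,.014),(198,249)),("s",(-.04,.007,.086),(233,241)),("s",(-.04,-.007,.086),(242.4,238.6)),
("t",(.055,-.045,.014),(232,252)),("t",(-.055,-.045,.014),(281,258.4)),("t",(-.055,.045,.014),(275,297.4)),("t",(.055,.045,.014),(225.4,291)),("t",(.055,-.02,.09),(222.6,260)),("t",(.055,.02,.09),(219.4,278))]
def r(v): return np.concatenate([proj(c,pose(v[0],v[1],v[2],v[3],p))-u for c,p,u in T])
o=least_squares(r,[.35,.05,0,1.6],loss='soft_l1');print("tray x y z yaw",o.x.round(4));print(r(o.x).reshape(-1,2).round(1).tolist())
# post: x y yaw s xf ; flag = moves with strip (s), foot (f)
P=[("s","f",(-.0425,.055,.012),(370,314)),("s","f",(-.0425,-.055,.012),(411,357.6)),("s","f",(.0425,-.055,.012),(447,334)),
("t","f",(.0425,.055,.012),(376,198)),("t","f",(.0425,-.055,.012),(424.6,204)),("t","f",(-.0425,-.055,.012),(421.4,240.6)),("t","f",(-.0425,.055,.012),(372.4,234)),
("s","s",(0,.02,.175),(419,242.4)),("s","s",(0,-.02,.175),(438,259)),("s","0",(0,-.02,.012),(421,324.4)),("s","0",(0,.02,.012),(406,307)),
("s","s",(-.002,0,.079),(418.4,292)),("t","s",(-.002,0,.079),(404.4,209.8)),
("s","s",(.002,0,.1135),(422.4,278.4)),("s","s",(.002,0,.1515),(426,263.6)),("t","s",(.002,0,.1135),(406.6,206.4)),("t","s",(.002,0,.1515),(410,202.6))]
def r2(v):
    return np.concatenate([proj(c,pose(v[0],v[1],0,v[2],np.array(p)+[v[4]*(k=='f'),0,v[3]*(k=='s')]))-u for c,k,p,u in P])
o2=least_squares(r2,[.65,-.2,0,0,0],loss='soft_l1');print("post x y yaw s xf",o2.x.round(4));print(r2(o2.x).reshape(-1,2).round(1).tolist())
for n,p in (("tape",(385,388)),("clip",(320,355))):
    g=least_squares(lambda v:proj("s",[v[0],v[1],.01])-p,[.4,-.2]);print(n,g.x.round(3))
E
python3 fit.py
```

```text
tray x y z yaw [0.4187 0.0286 0.0041 1.4286]
[[-1.3, -0.2], [-0.7, -0.9], [-0.6, 0.1], [-1.2, 1.0], [0.9, 0.3], [1.1, 0.9], [-2.0, -2.1], [3.3, 1.0], [0.9, -0.0], [-1.0, -1.3], [-0.4, -1.3], [-0.0, 0.5], [-0.4, 0.4], [0.5, -0.9], [0.8, 0.4]]
post x y yaw s xf [ 0.5488 -0.2955 -0.1432  0.0092 -0.0111]
[[-2.9, -0.4], [0.1, 1.5], [1.5, -0.7], [-0.2, -0.8], [-0.0, -0.5], [-1.0, 0.3], [-1.1, 0.5], [-0.1, 1.3], [-0.2, 1.0], [-0.7, 3.8], [-1.8, 5.4], [-0.6, 0.8], [-0.3, -0.9], [0.5, -0.6], [0.7, -1.9], [0.5, -2.5], [0.5, -2.4]]
tape [ 0.42  -0.346]
clip [ 0.389 -0.235]
```

```bash
sed -i 's/("s","0",[^)]*),([^)]*)),//g; s/("s",(.055,.045,.014),(198,249)),//; s/("s",(-.04,.007,.086),(233,241)),//' fit.py
cat >> fit.py <<'E'
o=least_squares(lambda v:r([v[0],v[1],0,v[2]]),[.4,.05,1.6],loss='soft_l1');print("tray z0",o.x.round(4))
for c in "st":
    P0=P;P=[q for q in P0 if q[0]==c and not(abs(q[2][0]-.002)<1e-6)]; q=least_squares(lambda v:np.append(r2(v),0),o2.x,loss='soft_l1');print(c,q.x.round(4));P=P0
E
python3 fit.py
cat > go.py <<'E'
import sys,numpy as np
from plant import env
# target x y z yaw_deg(of tool y axis): prints translation in tool units, then rz units
t=list(map(float,sys.argv[1:5])); s=env.get_state(); R=np.array(s["tool_rot"]);p=np.array(s["tool_pos"])
a=np.degrees(np.arctan2(R[1,1],R[0,1])); d=R.T@(np.array(t[:3])-p)/.025
print("yaw",a.round(2),"d",d.round(3),"max",abs(d).max().round(2),"rz",round((a-t[3])/5,3),"tilt z",R[:,2].round(4),s["time"],np.round(p,4),np.round(s["contact_force"],1))
E
python3 go.py .4187 .0286 .2326 -8.1
```

```text
tray x y z yaw [0.4187 0.0285 0.0042 1.4291]
[[-1.3, -0.3], [-0.7, -1.0], [-0.5, 0.0], [-1.2, 1.0], [1.0, 0.2], [1.1, 0.9], [0.9, -0.1], [-1.0, -1.3], [-0.4, -1.3], [0.0, 0.5], [-0.4, 0.4], [0.5, -0.9], [0.8, 0.5]]
post x y yaw s xf [ 0.5462 -0.2959 -0.1458  0.0121 -0.0086]
[[-2.5, -0.2], [0.3, 1.8], [1.9, -0.4], [0.2, -0.8], [0.4, -0.4], [-0.7, 0.4], [-0.8, 0.5], [-0.6, 0.9], [-0.7, 0.7], [-1.1, 0.6], [0.2, 0.0], [-0.0, -0.8], [0.2, -2.2], [1.0, -1.5], [1.0, -1.4]]
tape [ 0.42  -0.346]
clip [ 0.389 -0.235]
tray z0 [0.4199 0.0304 1.4331]
s [ 0.548  -0.2959 -0.1596  0.0125 -0.0094]
t [ 0.5473 -0.2965 -0.1327  0.0064 -0.0099]
yaw 75.8 d [-15.957 -18.773   0.032] max 18.77 rz 16.78 tilt z [-5.0e-04 -1.7e-03 -1.0e+00] 0.1 [0.1471 0.5814 0.2326] [ 0.3 -0.3 -0.5]
```

drive_tool:
  commands:
    - {"dx":-0.8,"dy":-0.92,"grip":100}
    - {"dx":-0.8,"dy":-0.92}
    - {"dx":-0.8,"dy":-0.92}
    - {"dx":-0.8,"dy":-0.92}
    - {"dx":-0.8,"dy":-0.92}
    - {"dx":-0.8,"dy":-0.92}
    - {"dx":-0.8,"dy":-0.92}
    - {"dx":-0.8,"dy":-0.92}
    - {"dx":-0.8,"dy":-0.92}
    - {"dx":-0.8,"dy":-0.92}
    - {"dx":-0.8,"dy":-0.92}
    - {"dx":-0.8,"dy":-0.92}
    - {"dx":-0.8,"dy":-0.92}
    - {"dx":-0.8,"dy":-0.92}
    - {"dx":-0.8,"dy":-0.92}
    - {"dx":-0.8,"dy":-0.92}
    - {"dx":-0.8,"dy":-0.92}
    - {"dx":-0.8,"dy":-0.92}
    - {"dx":-0.8,"dy":-0.92}
    - {"dx":-0.8,"dy":-0.92}

```text
invalid input
```

drive_tool:
  commands:
    - {"rz":1}
    - {"rz":1}
    - {"rz":1}
    - {"rz":1}
    - {"rz":1}
    - {"rz":1}
    - {"rz":1}
    - {"rz":1}
    - {"rz":1}
    - {"rz":1}
    - {"rz":1}
    - {"rz":1}
    - {"rz":1}
    - {"rz":1}
    - {"rz":1}
    - {"rz":1}
    - {"rz":0.76}
    - {}
    - {}

```text
invalid input
```

```bash
python3 go.py .4206 .0379 .062 -8.0
```

```text
yaw 75.8 d [-15.94  -18.381   6.856] max 18.38 rz 16.76 tilt z [-5.0e-04 -1.7e-03 -1.0e+00] 0.1 [0.1471 0.5814 0.2326] [ 0.3 -0.3 -0.5]
```

drive_tool:
  commands:
    - {"dx":0,"dy":0,"dz":0,"rx":0,"ry":0,"rz":0.1,"grip":100}

```text
time: 0.18
tool_pos: [0.1471, 0.5815, 0.2329]
tool_rot: [[-0.967, 0.254, -0.0], [0.254, 0.967, -0.001], [0.0, -0.001, -1.0]]
contact_force: [0.3, -0.0, -0.7]
opening: 0.088
finger_force: 0.0
```

drive_tool:
  commands:
    - {"rz":1,"grip":100}
    - {"rz":1,"grip":100}
    - {"rz":1,"grip":100}
    - {"rz":1,"grip":100}
    - {"rz":1,"grip":100}
    - {"rz":1,"grip":100}
    - {"rz":1,"grip":100}
    - {"rz":1,"grip":100}
    - {"rz":1,"grip":100}
    - {"rz":1,"grip":100}
    - {"rz":1,"grip":100}
    - {"rz":1,"grip":100}
    - {"rz":1,"grip":100}
    - {"rz":1,"grip":100}
    - {"rz":1,"grip":100}
    - {"rz":1,"grip":100}
    - {"rz":0.66,"grip":100}

```text
invalid input
```

drive_tool:
  commands:
    - {"dx":-0.8,"dy":-0.92,"dz":0,"rx":0,"ry":0,"rz":0,"grip":100}
    - {"dx":-0.8,"dy":-0.92,"dz":0,"rx":0,"ry":0,"rz":0,"grip":100}
    - {"dx":-0.8,"dy":-0.92,"dz":0,"rx":0,"ry":0,"rz":0,"grip":100}
    - {"dx":-0.8,"dy":-0.92,"dz":0,"rx":0,"ry":0,"rz":0,"grip":100}
    - {"dx":-0.8,"dy":-0.92,"dz":0,"rx":0,"ry":0,"rz":0,"grip":100}
    - {"dx":-0.8,"dy":-0.92,"dz":0,"rx":0,"ry":0,"rz":0,"grip":100}
    - {"dx":-0.8,"dy":-0.92,"dz":0,"rx":0,"ry":0,"rz":0,"grip":100}
    - {"dx":-0.8,"dy":-0.92,"dz":0,"rx":0,"ry":0,"rz":0,"grip":100}
    - {"dx":-0.8,"dy":-0.92,"dz":0,"rx":0,"ry":0,"rz":0,"grip":100}
    - {"dx":-0.8,"dy":-0.92,"dz":0,"rx":0,"ry":0,"rz":0,"grip":100}
    - {"dx":-0.8,"dy":-0.92,"dz":0,"rx":0,"ry":0,"rz":0,"grip":100}
    - {"dx":-0.8,"dy":-0.92,"dz":0,"rx":0,"ry":0,"rz":0,"grip":100}
    - {"dx":-0.8,"dy":-0.92,"dz":0,"rx":0,"ry":0,"rz":0,"grip":100}
    - {"dx":-0.8,"dy":-0.92,"dz":0,"rx":0,"ry":0,"rz":0,"grip":100}
    - {"dx":-0.8,"dy":-0.92,"dz":0,"rx":0,"ry":0,"rz":0,"grip":100}
    - {"dx":-0.8,"dy":-0.92,"dz":0,"rx":0,"ry":0,"rz":0,"grip":100}
    - {"dx":-0.8,"dy":-0.92,"dz":0,"rx":0,"ry":0,"rz":0,"grip":100}
    - {"dx":-0.8,"dy":-0.92,"dz":0,"rx":0,"ry":0,"rz":0,"grip":100}
    - {"dx":-0.8,"dy":-0.92,"dz":0,"rx":0,"ry":0,"rz":0,"grip":100}
    - {"dx":-0.8,"dy":-0.92,"dz":0,"rx":0,"ry":0,"rz":0,"grip":100}

```text
time: 1.85
tool_pos: [0.4177, 0.0337, 0.2336]
tool_rot: [[-0.967, 0.254, 0.0], [0.254, 0.967, 0.0], [-0.0, 0.0, -1.0]]
contact_force: [0.8, -0.0, -0.5]
opening: 0.088
finger_force: 0.0
```

drive_tool:
  commands:
    - {"dx":0,"dy":0,"dz":0,"rx":0,"ry":0,"rz":1,"grip":100}
    - {"dx":0,"dy":0,"dz":0,"rx":0,"ry":0,"rz":1,"grip":100}
    - {"dx":0,"dy":0,"dz":0,"rx":0,"ry":0,"rz":1,"grip":100}
    - {"dx":0,"dy":0,"dz":0,"rx":0,"ry":0,"rz":1,"grip":100}
    - {"dx":0,"dy":0,"dz":0,"rx":0,"ry":0,"rz":1,"grip":100}
    - {"dx":0,"dy":0,"dz":0,"rx":0,"ry":0,"rz":1,"grip":100}
    - {"dx":0,"dy":0,"dz":0,"rx":0,"ry":0,"rz":1,"grip":100}
    - {"dx":0,"dy":0,"dz":0,"rx":0,"ry":0,"rz":1,"grip":100}
    - {"dx":0,"dy":0,"dz":0,"rx":0,"ry":0,"rz":1,"grip":100}
    - {"dx":0,"dy":0,"dz":0,"rx":0,"ry":0,"rz":1,"grip":100}
    - {"dx":0,"dy":0,"dz":0,"rx":0,"ry":0,"rz":1,"grip":100}
    - {"dx":0,"dy":0,"dz":0,"rx":0,"ry":0,"rz":1,"grip":100}
    - {"dx":0,"dy":0,"dz":0,"rx":0,"ry":0,"rz":1,"grip":100}
    - {"dx":0,"dy":0,"dz":0,"rx":0,"ry":0,"rz":1,"grip":100}
    - {"dx":0,"dy":0,"dz":0,"rx":0,"ry":0,"rz":1,"grip":100}
    - {"dx":0,"dy":0,"dz":0,"rx":0,"ry":0,"rz":1,"grip":100}
    - {"dx":0,"dy":0,"dz":0,"rx":0,"ry":0,"rz":0.66,"grip":100}
    - {"dx":0,"dy":0,"dz":0,"rx":0,"ry":0,"rz":0,"grip":100}

```text
time: 3.35
tool_pos: [0.4173, 0.0352, 0.2335]
tool_rot: [[0.142, 0.99, -0.0], [0.99, -0.142, -0.0], [-0.0, -0.0, -1.0]]
contact_force: [0.5, 0.4, -1.1]
opening: 0.088
finger_force: 0.0
```

```bash
python3 go.py .4206 .0379 .062 -8.0
```

```text
yaw -8.14 d [0.125 0.119 6.859] max 6.86 rz -0.027 tilt z [-3.e-04 -0.e+00 -1.e+00] 3.35 [0.4173 0.0352 0.2335] [ 0.5  0.4 -1.1]
```

drive_tool:
  commands:
    - {"dx":0.125,"dy":0.12,"dz":0.6,"rx":0,"ry":0,"rz":0,"grip":100}
    - {"dx":0,"dy":0,"dz":0.9,"rx":0,"ry":0,"rz":0,"grip":100}
    - {"dx":0,"dy":0,"dz":0.9,"rx":0,"ry":0,"rz":0,"grip":100}
    - {"dx":0,"dy":0,"dz":0.9,"rx":0,"ry":0,"rz":0,"grip":100}
    - {"dx":0,"dy":0,"dz":0.9,"rx":0,"ry":0,"rz":0,"grip":100}
    - {"dx":0,"dy":0,"dz":0.9,"rx":0,"ry":0,"rz":0,"grip":100}
    - {"dx":0,"dy":0,"dz":0.9,"rx":0,"ry":0,"rz":0,"grip":100}
    - {"dx":0,"dy":0,"dz":0.6,"rx":0,"ry":0,"rz":0,"grip":60}
    - {"dx":0,"dy":0,"dz":0.26,"rx":0,"ry":0,"rz":0,"grip":40}
    - {"dx":0,"dy":0,"dz":0,"rx":0,"ry":0,"rz":0,"grip":30}
    - {"dx":0,"dy":0,"dz":0,"rx":0,"ry":0,"rz":0,"grip":24}
    - {"dx":0,"dy":0,"dz":0,"rx":0,"ry":0,"rz":0,"grip":18}
    - {"dx":0,"dy":0,"dz":0,"rx":0,"ry":0,"rz":0,"grip":12}
    - {"dx":0,"dy":0,"dz":0,"rx":0,"ry":0,"rz":0,"grip":0}
    - {"dx":0,"dy":0,"dz":0,"rx":0,"ry":0,"rz":0,"grip":0}
    - {"dx":0,"dy":0,"dz":0,"rx":0,"ry":0,"rz":0,"grip":0}
    - {"dx":0,"dy":0,"dz":0,"rx":0,"ry":0,"rz":0,"grip":0}
    - {"dx":0,"dy":0,"dz":0,"rx":0,"ry":0,"rz":0,"grip":0}
  squeeze: 45

```text
time: 4.85
tool_pos: [0.4208, 0.0379, 0.0622]
tool_rot: [[0.139, 0.99, 0.0], [0.99, -0.139, -0.0], [0.0, 0.0, -1.0]]
contact_force: [-0.2, -0.9, 0.6]
opening: 0.0182
finger_force: 0.0
```

```bash
python3 go.py .4206 .0379 .062 -8.0
python3 - <<'E'
from plant import cams
import cv2,numpy as np
a=cams.camera("scene")["image"][180:300,180:280,::-1];b=cams.camera("top")["image"][235:315,200:300,::-1]
b=np.vstack([b,np.zeros((40,100,3),np.uint8)])
cv2.imwrite("pics/grasp.png",cv2.resize(np.hstack([a,b]),None,fx=4,fy=4,interpolation=cv2.INTER_CUBIC))
E
```

```text
yaw -7.99 d [-0.002 -0.008  0.009] max 0.01 rz 0.001 tilt z [ 1.e-04 -0.e+00 -1.e+00] 4.85 [0.4208 0.0379 0.0622] [-0.2 -0.9  0.6]
```

View pics/grasp.png

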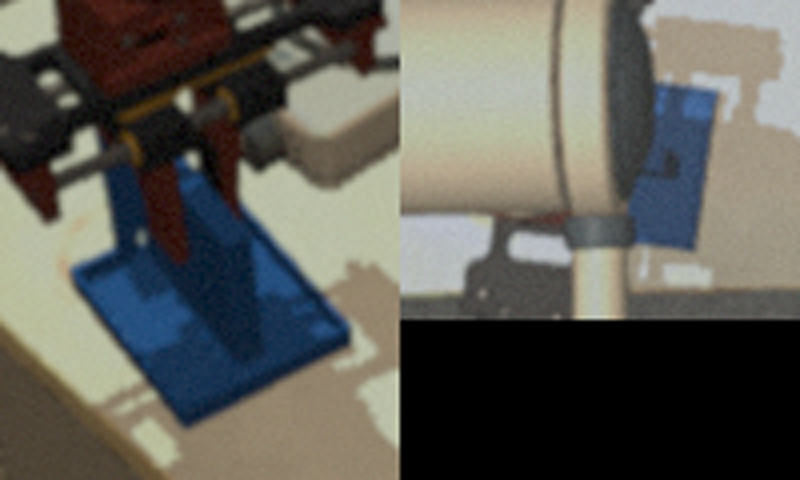

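drive_tool:
  commands:
    - {"dx":0,"dy":0,"dz":0,"rx":0,"ry":0,"rz":0,"grip":0}
    - {"dx":0,"dy":0,"dz":0,"rx":0,"ry":0,"rz":0,"grip":0}
    - {"dx":0,"dy":0,"dz":0,"rx":0,"ry":0,"rz":0,"grip":0}
    - {"dx":0,"dy":0,"dz":0,"rx":0,"ry":0,"rz":0,"grip":0}
    - {"dx":0,"dy":0,"dz":0,"rx":0,"ry":0,"rz":0,"grip":0}
    - {"dx":0,"dy":0,"dz":0,"rx":0,"ry":0,"rz":0,"grip":0}
    - {"dx":0,"dy":0,"dz":-0.2,"rx":0,"ry":0,"rz":0,"grip":0}
    - {"dx":0,"dy":0,"dz":-0.4,"rx":0,"ry":0,"rz":0,"grip":0}
    - {"dx":0,"dy":0,"dz":-0.8,"rx":0,"ry":0,"rz":0,"grip":0}
    - {"dx":0,"dy":0,"dz":-0.8,"rx":0,"ry":0,"rz":0,"grip":0}
    - {"dx":0,"dy":0,"dz":-0.8,"rx":0,"ry":0,"rz":0,"grip":0}
    - {"dx":0,"dy":0,"dz":-0.8,"rx":0,"ry":0,"rz":0,"grip":0}
    - {"dx":0,"dy":0,"dz":-0.8,"rx":0,"ry":0,"rz":0,"grip":0}
    - {"dx":0,"dy":0,"dz":-0.8,"rx":0,"ry":0,"rz":0,"grip":0}
    - {"dx":0,"dy":0,"dz":-0.8,"rx":0,"ry":0,"rz":0,"grip":0}
    - {"dx":0,"dy":0,"dz":-0.8,"rx":0,"ry":0,"rz":0,"grip":0}
    - {"dx":0,"dy":0,"dz":-0.6,"rx":0,"ry":0,"rz":0,"grip":0}
    - {"dx":0,"dy":0,"dz":-0.4,"rx":0,"ry":0,"rz":0,"grip":0}
    - {"dx":0,"dy":0,"dz":0,"rx":0,"ry":0,"rz":0,"grip":0}
  squeeze: 45

```text
time: 6.53
tool_pos: [0.4214, 0.0379, 0.265]
tool_rot: [[0.139, 0.99, 0.004], [0.99, -0.139, 0.0], [0.001, 0.004, -1.0]]
contact_force: [0.4, 0.1, -2.5]
opening: 0.0137
finger_force: 45.0
```

drive_tool:
  commands:
    - {"dx":0,"dy":0,"dz":0,"rx":0,"ry":0,"rz":0.5,"grip":0}
    - {"dx":0,"dy":0,"dz":0,"rx":0,"ry":0,"rz":1,"grip":0}
    - {"dx":0,"dy":0,"dz":0,"rx":0,"ry":0,"rz":1,"grip":0}
    - {"dx":0,"dy":0,"dz":0,"rx":0,"ry":0,"rz":1,"grip":0}
    - {"dx":0,"dy":0,"dz":0,"rx":0,"ry":0,"rz":1,"grip":0}
    - {"dx":0,"dy":0,"dz":0,"rx":0,"ry":0,"rz":1,"grip":0}
    - {"dx":0,"dy":0,"dz":0,"rx":0,"ry":0,"rz":1,"grip":0}
    - {"dx":0,"dy":0,"dz":0,"rx":0,"ry":0,"rz":1,"grip":0}
    - {"dx":0,"dy":0,"dz":0,"rx":0,"ry":0,"rz":1,"grip":0}
    - {"dx":0,"dy":0,"dz":0,"rx":0,"ry":0,"rz":1,"grip":0}
    - {"dx":0,"dy":0,"dz":0,"rx":0,"ry":0,"rz":1,"grip":0}
    - {"dx":0,"dy":0,"dz":0,"rx":0,"ry":0,"rz":1,"grip":0}
    - {"dx":0,"dy":0,"dz":0,"rx":0,"ry":0,"rz":1,"grip":0}
    - {"dx":0,"dy":0,"dz":0,"rx":0,"ry":0,"rz":1,"grip":0}
    - {"dx":0,"dy":0,"dz":0,"rx":0,"ry":0,"rz":1,"grip":0}
    - {"dx":0,"dy":0,"dz":0,"rx":0,"ry":0,"rz":1,"grip":0}
    - {"dx":0,"dy":0,"dz":0,"rx":0,"ry":0,"rz":1,"grip":0}
    - {"dx":0,"dy":0,"dz":0,"rx":0,"ry":0,"rz":1,"grip":0}
    - {"dx":0,"dy":0,"dz":0,"rx":0,"ry":0,"rz":0.5,"grip":0}
    - {"dx":0,"dy":0,"dz":0,"rx":0,"ry":0,"rz":0,"grip":0}

```text
time: 8.2
tool_pos: [0.4205, 0.0379, 0.261]
tool_rot: [[0.99, -0.141, -0.002], [-0.141, -0.99, -0.0], [-0.002, 0.0, -1.0]]
contact_force: [-0.2, -0.8, -3.0]
opening: 0.0139
finger_force: 45.0
```

```bash
python3 go.py .45 -.281 .262 -98.2
```

```text
yaw -98.08 d [ 2.963 12.464 -0.043] max 12.46 rz 0.023 tilt z [-0.0018 -0.     -1.    ] 8.2 [0.4205 0.0379 0.261 ] [-0.2 -0.8 -3. ]
```

drive_tool:
  commands:
    - {"dx":0.1,"dy":0.4,"dz":0,"rx":0,"ry":0,"rz":0,"grip":0}
    - {"dx":0.25,"dy":0.9,"dz":0,"rx":0,"ry":0,"rz":0,"grip":0}
    - {"dx":0.25,"dy":0.9,"dz":0,"rx":0,"ry":0,"rz":0,"grip":0}
    - {"dx":0.25,"dy":0.9,"dz":0,"rx":0,"ry":0,"rz":0,"grip":0}
    - {"dx":0.25,"dy":0.9,"dz":0,"rx":0,"ry":0,"rz":0,"grip":0}
    - {"dx":0.25,"dy":0.9,"dz":0,"rx":0,"ry":0,"rz":0,"grip":0}
    - {"dx":0.25,"dy":0.9,"dz":0,"rx":0,"ry":0,"rz":0,"grip":0}
    - {"dx":0.25,"dy":0.9,"dz":0,"rx":0,"ry":0,"rz":0,"grip":0}
    - {"dx":0.25,"dy":0.9,"dz":0,"rx":0,"ry":0,"rz":0,"grip":0}
    - {"dx":0.25,"dy":0.9,"dz":0,"rx":0,"ry":0,"rz":0,"grip":0}
    - {"dx":0.25,"dy":0.9,"dz":0,"rx":0,"ry":0,"rz":0,"grip":0}
    - {"dx":0.25,"dy":0.9,"dz":0,"rx":0,"ry":0,"rz":0,"grip":0}
    - {"dx":0.25,"dy":0.9,"dz":0,"rx":0,"ry":0,"rz":0,"grip":0}
    - {"dx":0.25,"dy":0.9,"dz":0,"rx":0,"ry":0,"rz":0,"grip":0}
    - {"dx":0.14,"dy":0.41,"dz":0,"rx":0,"ry":0,"rz":0,"grip":0}
    - {"dx":0,"dy":0,"dz":0,"rx":0,"ry":0,"rz":0,"grip":0}
    - {"dx":0,"dy":0,"dz":0,"rx":0,"ry":0,"rz":0,"grip":0}

```text
time: 9.62
tool_pos: [0.4633, -0.2841, 0.2615]
tool_rot: [[0.99, -0.139, -0.001], [-0.139, -0.99, 0.001], [-0.001, -0.001, -1.0]]
contact_force: [0.2, 0.8, -3.2]
opening: 0.0139
finger_force: 45.0
```

```bash
python3 go.py .4629 -.284 .2 -98.2
python3 - <<'E'
from plant import cams
import cv2,numpy as np
def crop(im,x,y,w,h,k):
    c=cv2.resize(im[y:y+h,x:x+w],None,fx=k,fy=k,interpolation=cv2.INTER_CUBIC)
    for i in range(0,w,20): cv2.line(c,(i*k,0),(i*k,6),(0,0,255),1);cv2.putText(c,str(x+i),(i*k,16),0,.35,(0,0,255),1)
    for j in range(0,h,20): cv2.line(c,(0,j*k),(6,j*k),(0,0,255),1);cv2.putText(c,str(y+j),(8,j*k+4),0,.35,(0,0,255),1)
    return c
a=cams.camera("scene")["image"][:,:,::-1];b=cams.camera("top")["image"][:,:,::-1]
cv2.imwrite("pics/s2.png",a);cv2.imwrite("pics/t2.png",b)
cv2.imwrite("pics/near.png",np.hstack([crop(a,340,200,110,150,4),crop(b,350,150,90,150,4)]))
E
```

```text
yaw -98.01 d [-1.400e-02  1.000e-03  2.459e+00] max 2.46 rz 0.038 tilt z [-0.0011  0.0013 -1.    ] 9.6167 [ 0.4633 -0.2841  0.2615] [ 0.2  0.8 -3.2]
```

View pics/near.png

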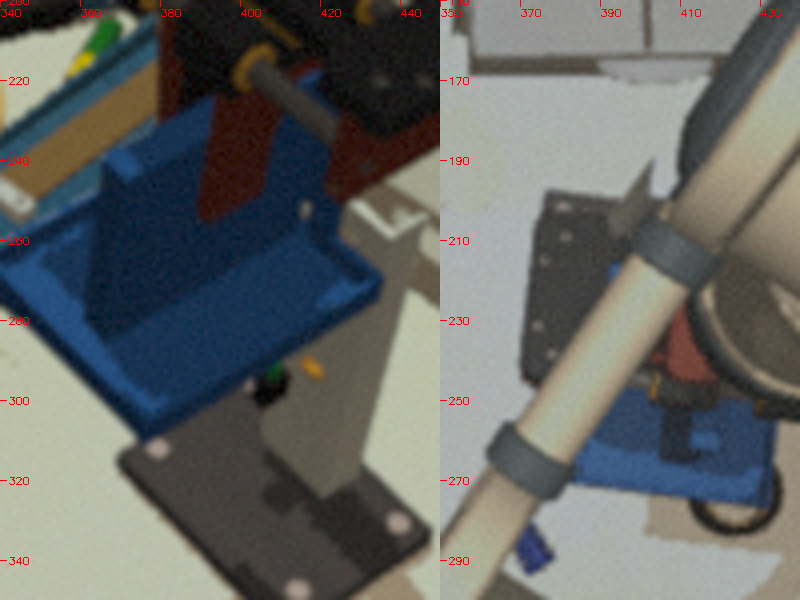

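Run:
```python
from h import *
a=np.radians(-98.01+90); T=(.4633-.008*np.cos(a),-.2841-.008*np.sin(a),.2615-.0602,a)
for p,u in (((.055,-.045,.014),(435,270)),((-.055,-.045,.014),(379,301)),((-.055,-.045,0),(377,310)),((-.055,.045,.014),(340,266)),((-.04,-.007,.086),(366,244)),((-.04,.007,.086),None),((-.055,.02,.09),None)):
    print(p,proj("s",pose(*T,p)).round(1),u)
```

```text
(0.055, -0.045, 0.014) [434.7 268.8] (435, 270)
(-0.055, -0.045, 0.014) [373.3 306.6] (379, 301)
(-0.055, -0.045, 0) [372.4 313.2] (377, 310)
(-0.055, 0.045, 0.014) [330.7 263.6] (340, 266)
(-0.04, -0.007, 0.086) [367.8 245.7] (366, 244)
(-0.04, 0.007, 0.086) [360.7 239.1] None
(-0.055, 0.02, 0.09) [345.  235.8] None
```

Run:
```python
import cv2,numpy as np
a=cv2.imread("pics/s2.png"); h=cv2.cvtColor(a,cv2.COLOR_BGR2HSV)
m=((h[...,0]>100)&(h[...,0]<125)&(h[...,1]>130)).astype(np.uint8); m[:225]=0;m[:,:320]=0;m[:,460:]=0
n,l,st,_=cv2.connectedComponentsWithStats(m);k=1+st[1:,4].argmax();print(st[k])
c=max(cv2.findContours((l==k).astype(np.uint8),0,1)[0],key=cv2.contourArea);print(cv2.approxPolyDP(cv2.convexHull(c),1.5,True)[:,0].tolist())
c=cv2.resize(a[210:320,320:450],None,fx=6,fy=5.4,interpolation=cv2.INTER_CUBIC);c=cv2.resize(a[210:320,315:445],None,fx=5,fy=5,interpolation=cv2.INTER_CUBIC)
from h import *
al=np.radians(-98.01+90); T=(.4633-.008*np.cos(al),-.2841-.008*np.sin(al),.2615-.0602,al)
q=lambda p:tuple(((proj("s",pose(*T,p))+.5-[315,210])*5).astype(int))
for z in(0,.014):
    cv2.polylines(c,[np.array([q((x,y,z)) for x,y in((.055,.045),(.055,-.045),(-.055,-.045),(-.055,.045))])],True,(0,255,255),1)
cv2.polylines(c,[np.array([q(p) for p in((.05,.007,.086),(.05,-.007,.086),(-.04,-.007,.086),(-.04,.007,.086))])],True,(0,255,0),1)
cv2.polylines(c,[np.array([q(p) for p in((.055,.02,.0),(.055,-.02,0),(.055,-.02,.09),(.055,.02,.09))])],True,(255,0,255),1)
cv2.imwrite("pics/ov.png",c)
```

```text
[ 334  225  101   85 4394]
[[411, 229], [421, 237], [434, 268], [433, 274], [376, 309], [337, 272], [334, 262], [368, 237], [389, 225]]
```

View pics/ov.png

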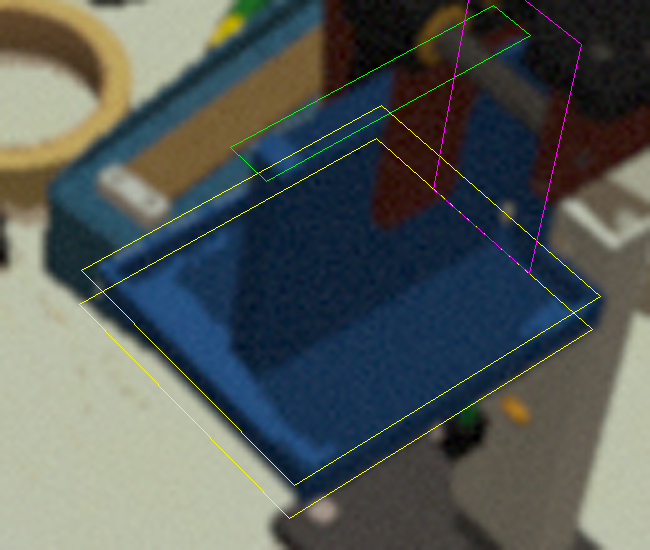

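```bash
cat > f6.py <<'E'
from h import *
from scipy.optimize import least_squares
from scipy.spatial.transform import Rotation as Ro
a=np.radians(-98.01+90); tcp=np.array([.4633,-.2841,.2615]); Rz=Ro.from_euler('z',a).as_matrix()
D=[((.055,-.045,.014),(434.5,268)),((.055,-.045,0),(433.5,274.5)),((-.055,-.045,0),(376,309.5)),((-.055,.045,.014),(334.5,262)),((-.04,-.007,.086),(365,242))]
def w(v,p): return tcp+Rz@(Ro.from_rotvec(v[3:]).as_matrix()@(np.array(p)-[.008,0,.0602])+v[:3])
def r(v): return np.concatenate([proj("s",w(v,p))-u for p,u in D]+[v[:3]/.004, v[3:]/.05])
o=least_squares(r,np.zeros(6));print(o.x.round(4));print(r(o.x)[:10].round(1))
E
python3 f6.py
```

```text
[ 0.0045  0.0044 -0.0021 -0.0552  0.0004 -0.0184]
[ 1.5 -1.1  1.2 -0.6 -2.7  1.  -2.2  0.9  1.9  0. ]
```

drive_tool:
  commands:
    - {"dx":0.3,"dy":0,"dz":0,"rx":0,"ry":0,"rz":0.04,"grip":0}
    - {"dx":0.5,"dy":0,"dz":0,"rx":0,"ry":0,"rz":0,"grip":0}
    - {"dx":0.3,"dy":0,"dz":0,"rx":0,"ry":0,"rz":0,"grip":0}
    - {"dx":0.18,"dy":0,"dz":0,"rx":0,"ry":0,"rz":0,"grip":0}
    - {"dx":0,"dy":0,"dz":0.4,"rx":0,"ry":0,"rz":0,"grip":0}
    - {"dx":0,"dy":0,"dz":0.4,"rx":0,"ry":0,"rz":0,"grip":0}
    - {"dx":0,"dy":0,"dz":0.2,"rx":0,"ry":0,"rz":0,"grip":0}
    - {"dx":0,"dy":0,"dz":0.12,"rx":0,"ry":0,"rz":0,"grip":0}
    - {"dx":0,"dy":0,"dz":0.08,"rx":0,"ry":0,"rz":0,"grip":0}
    - {"dx":0,"dy":0,"dz":0,"rx":0,"ry":0,"rz":0,"grip":0}
    - {"dx":0,"dy":0,"dz":0,"rx":0,"ry":0,"rz":0,"grip":0}

```text
time: 10.63
tool_pos: [0.4942, -0.2883, 0.2386]
tool_rot: [[0.99, -0.143, 0.005], [-0.143, -0.99, -0.004], [0.005, 0.003, -1.0]]
contact_force: [-11.9, 4.2, 22.9]
opening: 0.0139
finger_force: 45.0
```

drive_tool:
  commands:
    - {"dx":0,"dy":0,"dz":0.03,"rx":0,"ry":0,"rz":0,"grip":0}
    - {"dx":0,"dy":0,"dz":0,"rx":0,"ry":0,"rz":0,"grip":0}

```text
time: 10.8
tool_pos: [0.4942, -0.2883, 0.2385]
tool_rot: [[0.99, -0.143, 0.005], [-0.143, -0.99, -0.004], [0.006, 0.004, -1.0]]
contact_force: [-12.1, 5.3, 24.6]
opening: 0.0138
finger_force: 45.0
```

drive_tool:
  commands:
    - {"dx":0,"dy":0,"dz":-0.2,"rx":0,"ry":0,"rz":0,"grip":0}
    - {"dx":0,"dy":0,"dz":-0.4,"rx":0,"ry":0,"rz":0,"grip":0}
    - {"dx":0,"dy":0,"dz":0,"rx":0,"ry":0,"rz":0,"grip":0}
    - {"dx":0,"dy":0,"dz":0,"rx":0,"ry":0,"rz":0,"grip":0}

```text
time: 11.13
tool_pos: [0.4954, -0.2885, 0.2459]
tool_rot: [[0.99, -0.143, -0.0], [-0.143, -0.99, 0.0], [-0.0, -0.0, -1.0]]
contact_force: [0.6, 0.3, -2.1]
opening: 0.0136
finger_force: 45.0
```

Run:
```python
from plant import cams,env
import cv2,numpy as np
from h import *
s=env.get_state();p=s["tool_pos"];R=np.array(s["tool_rot"]);print(p,R.round(4).tolist(),s["contact_force"],s["opening"])
a=cams.camera("scene")["image"][:,:,::-1].copy();cv2.imwrite("pics/s3.png",a)
al=np.arctan2(R[1,0],R[0,0]);T=(p[0]-.008*np.cos(al),p[1]-.008*np.sin(al),p[2]-.0602,al)
x0,y0,k=345,185,5
c=cv2.resize(a[y0:y0+120,x0:x0+120],None,fx=k,fy=k,interpolation=cv2.INTER_CUBIC)
q=lambda p:tuple(((proj("s",pose(*T,p))+.5-[x0,y0])*k).astype(int))
for z in(0,.014): cv2.polylines(c,[np.array([q((x,y,z)) for x,y in((.055,.045),(.055,-.045),(-.055,-.045),(-.055,.045))])],True,(0,255,255),1)
T=(.5477,-.2962,.008,-.143)
cv2.polylines(c,[np.array([q(p) for p in((0,.02,.01),(0,-.02,.01),(0,-.02,.175),(0,.02,.175))])],True,(255,0,255),1)
for z in (.079,.102,.125,.14,.163): cv2.circle(c,q((0,0,z)),2,(0,0,255),-1)
cv2.imwrite("pics/ov2.png",c)
```

```text
[ 0.49535993 -0.28846127  0.24590256] [[0.9898, -0.1425, -0.0002], [-0.1425, -0.9898, 0.0001], [-0.0002, -0.0001, -1.0]] [ 0.55660788  0.3333067  -2.12544075] 0.013577594851938624
```

View pics/ov2.png

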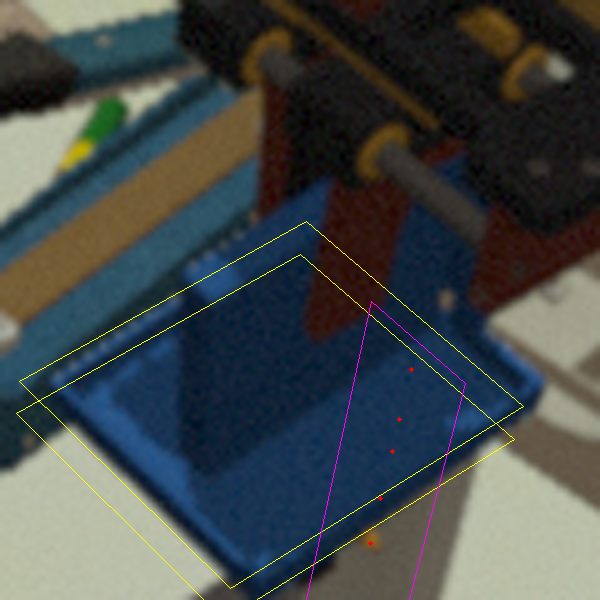

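```bash
cat > trk.py <<'E'
import cv2,sys
from h import *
from scipy.optimize import least_squares
from scipy.spatial.transform import Rotation as Ro
def track(img,tcp,a,v0=(0.006,0,0),free_y=False):
    h=cv2.cvtColor(cv2.GaussianBlur(img,(3,3),0),cv2.COLOR_BGR2HSV).astype(int); f=((h[...,0]>104)&(h[...,0]<126)&(h[...,1]>130)).astype(float)
    Rz=Ro.from_euler('z',a).as_matrix()
    def w(v,p): return tcp+Rz@(Ro.from_euler('y',v[2]).as_matrix()@(np.array(p)-[.008,0,.0602])+[v[0],v[3] if len(v)>3 else 0,v[1]])
    E=[((x,-.045,0),(0,-1,0)) for x in np.linspace(-.045,.045,19)]+[((-.055,y,0),(-1,0,0)) for y in np.linspace(-.038,.0,12)]+[((.055,y,.014),(1,0,0)) for y in np.linspace(-.041,-.027,6)]
    v=np.array(list(v0)+([0] if free_y else []),float)
    for it in range(12):
        obs=[]
        for p,n in E:
            u=proj("s",w(v,p)); d=proj("s",w(v,np.array(p)+.01*np.array(n)))-u; d/=np.linalg.norm(d)
            ts=np.arange(-9,9.01,.25); q=u+ts[:,None]*d
            val=cv2.remap(f.astype(np.float32),q[:,:1].astype(np.float32),q[:,1:].astype(np.float32),1)[:,0]
            c=[ts[i] for i in range(4,len(ts)-4) if val[i]>=.5>val[i+1] and val[i-4:i].mean()>.7]
            if c: obs.append((p,d,u+d*min(c,key=abs)))
        r=lambda v:np.array([(proj("s",w(v,p))-u)@d for p,d,u in obs]+([v[3]/.002] if free_y else []))
        o=least_squares(r,v,loss='soft_l1');v=o.x
    print("dx dz pitch(+front down)",v.round(4),"n",len(obs),"rms",np.sqrt((r(v)**2).mean()).round(2)); return v
if __name__=="__main__":
    for fy in (0,1):
        track(cv2.imread("pics/s2.png"),np.array([.4633,-.2841,.2615]),np.radians(-8.01),free_y=fy)
        track(cv2.imread("pics/s3.png"),np.array([.49536,-.28846,.2459]),-.143,free_y=fy)
E
python3 trk.py
```

```text
dx dz pitch(+front down) [0.0105 0.0006 0.1281] n 36 rms 1.04
dx dz pitch(+front down) [0.0105 0.0049 0.0281] n 37 rms 1.32
dx dz pitch(+front down) [ 0.0278 -0.0327  0.0364  0.018 ] n 37 rms 1.59
dx dz pitch(+front down) [ 0.0342 -0.0402 -0.1135  0.0233] n 37 rms 1.97
```

```bash
cat > f3.py <<'E'
from h import *
from scipy.optimize import least_squares
from scipy.spatial.transform import Rotation as Ro
S={"s2":([.4633,-.2841,.2615],np.radians(-8.01),[((.055,-.045,.014),(434.5,268)),((.055,-.045,0),(433.5,274.5)),((-.055,-.045,0),(376,309.5)),((-.055,.045,.014),(334.5,262)),((-.04,-.007,.086),(364.5,241.5)),((-.04,-.007,.003),(361,279.5))]),
"s3":([.49536,-.28846,.2459],-.143,[((.055,-.045,.014),(453,260.5)),((.055,-.045,0),(452,265)),((-.055,.045,.014),(356.5,261)),((-.04,-.007,.086),(381.5,238.5)),((-.04,-.007,.003),(382.5,278.5))])}
for k,(tcp,a,D) in S.items():
    Rz=Ro.from_euler('z',a).as_matrix()
    def w(v,p): return np.array(tcp)+Rz@(Ro.from_euler('yz',v[3:]).as_matrix()@(np.array(p)-[.008,0,.0602])+v[:3])
    r=lambda v:np.concatenate([proj("s",w(v,p))-u for p,u in D]+[v[:3]/[.02,.001,.01],[v[4]/.02]])
    o=least_squares(r,np.zeros(5),loss='soft_l1');print(k,o.x.round(4));print(r(o.x)[:2*len(D)].reshape(-1,2).round(1).tolist())
    print("plumb lean model pitch0",[(proj("s",w([0,0,0,p,0],D[-1][0]))-proj("s",w([0,0,0,p,0],D[-2][0]))).round(1).tolist() for p in(0,.1)])
E
python3 f3.py
```

```text
s2 [ 0.0014  0.0003  0.0041  0.0207 -0.0114]
[[0.6, -0.6], [-0.3, -0.4], [-4.0, 0.8], [-3.5, -1.7], [4.4, 0.4], [1.7, 5.5]]
plumb lean model pitch0 [[-5.1, 42.1], [-10.0, 45.1]]
s3 [ 0.0003  0.0002  0.0087 -0.0965 -0.0294]
[[0.2, -1.4], [-0.0, 0.3], [-5.3, -4.4], [2.6, 2.5], [-0.0, 1.1]]
plumb lean model pitch0 [[-6.3, 41.0], [-11.0, 43.8]]
```

```bash
python3 - <<'E'
s=open("f3.py").read()
s=s.replace("((-.04,-.007,.086),(364.5,241.5)),((-.04,-.007,.003),(361,279.5))","((-.04,-.007,.086),(373.9,243)),((-.04,.007,.086),(364.5,240.5)),((-.04,-.007,.003),(367,284)),((-.04,.007,.003),(361,279.5))")
s=s.replace("((-.04,-.007,.086),(381.5,238.5)),((-.04,-.007,.003),(382.5,278.5))","((-.055,-.045,.014),(396.5,300)),((-.04,-.007,.086),(392.5,242.5)),((-.04,.007,.086),(381.5,238.5)),((-.04,-.007,.003),(387,280)),((-.04,.007,.003),(382.5,278.5))")
open("f3.py","w").write(s)
E
python3 f3.py|grep -v plumb
```

```text
s2 [ 0.008   0.0007 -0.0023  0.0297  0.0086]
[[2.8, -0.2], [1.9, -0.0], [0.1, 1.4], [-0.2, -0.2], [-0.8, 0.1], [1.3, -3.9], [-0.8, 2.0], [-1.4, 0.0]]
s3 [ 0.0088  0.0005 -0.0013 -0.0739  0.0218]
[[2.1, -0.4], [1.7, 1.2], [-1.8, -0.7], [1.4, 0.6], [-2.5, 1.2], [1.2, -1.0], [-0.3, 2.2], [-2.5, -2.5]]
```

drive_tool:
  commands:
    - {"dx":-0.6,"dy":0,"dz":-0.2,"rx":0,"ry":0,"rz":0,"grip":0}
    - {"dx":-0.8,"dy":-0.2,"dz":0,"rx":0,"ry":0,"rz":0,"grip":0}
    - {"dx":-0.8,"dy":-0.85,"dz":0,"rx":0,"ry":0,"rz":0,"grip":0}
    - {"dx":-0.5,"dy":-0.9,"dz":0,"rx":0,"ry":0,"rz":0,"grip":0}
    - {"dx":-0.32,"dy":-0.9,"dz":0.2,"rx":0,"ry":0,"rz":0,"grip":0}
    - {"dx":0,"dy":-0.9,"dz":0.6,"rx":0,"ry":0,"rz":0,"grip":0}
    - {"dx":0,"dy":-0.9,"dz":0.8,"rx":0,"ry":0,"rz":0,"grip":0}
    - {"dx":0,"dy":-0.9,"dz":0.8,"rx":0,"ry":0,"rz":0,"grip":0}
    - {"dx":0,"dy":0,"dz":0.9,"rx":0,"ry":0,"rz":0,"grip":0}
    - {"dx":0,"dy":0,"dz":0.9,"rx":0,"ry":0,"rz":0,"grip":0}
    - {"dx":0,"dy":0,"dz":0.9,"rx":0,"ry":0,"rz":0,"grip":0}
    - {"dx":0,"dy":0,"dz":0.8,"rx":0,"ry":0,"rz":0,"grip":0}
    - {"dx":0,"dy":0,"dz":0.7,"rx":0,"ry":0,"rz":0,"grip":0}
    - {"dx":0,"dy":0,"dz":0.5,"rx":0,"ry":0,"rz":0,"grip":0}
    - {"dx":0,"dy":0,"dz":0.2,"rx":0,"ry":0,"rz":0,"grip":0}
    - {"dx":0,"dy":0,"dz":0.08,"rx":0,"ry":0,"rz":0,"grip":0}
    - {"dx":0,"dy":0,"dz":0,"rx":0,"ry":0,"rz":0,"grip":0}
    - {"dx":0,"dy":0,"dz":0,"rx":0,"ry":0,"rz":0,"grip":0}

```text
time: 12.68
tool_pos: [0.441, -0.1406, 0.0677]
tool_rot: [[0.99, -0.143, 0.002], [-0.143, -0.99, -0.001], [0.002, 0.0, -1.0]]
contact_force: [0.2, -0.1, -2.0]
opening: 0.014
finger_force: 45.0
```

drive_tool:
  commands:
    - {"dx":0,"dy":0,"dz":0.1,"rx":0,"ry":0,"rz":0,"grip":0}
    - {"dx":0,"dy":0,"dz":0,"rx":0,"ry":0,"rz":0,"grip":0}
    - {"dx":0,"dy":0,"dz":0,"rx":0,"ry":0,"rz":0,"grip":0}

```text
time: 12.93
tool_pos: [0.4416, -0.1408, 0.0662]
tool_rot: [[0.99, -0.143, 0.003], [-0.143, -0.99, -0.001], [0.004, 0.001, -1.0]]
contact_force: [0.7, 0.7, 4.7]
opening: 0.0137
finger_force: 45.0
```

drive_tool:
  commands:
    - {"dx":0,"dy":0,"dz":0.08,"rx":0,"ry":0,"rz":0,"grip":0}
    - {"dx":0,"dy":0,"dz":0,"rx":0,"ry":0,"rz":0,"grip":0}
    - {"dx":0,"dy":0,"dz":0,"rx":0,"ry":0,"rz":0,"grip":0}

```text
time: 13.18
tool_pos: [0.4424, -0.141, 0.0656]
tool_rot: [[0.99, -0.143, 0.006], [-0.143, -0.99, -0.002], [0.006, 0.001, -1.0]]
contact_force: [1.0, 0.3, 9.6]
opening: 0.0139
finger_force: 45.0
```

drive_tool:
  commands:
    - {"dx":0,"dy":0,"dz":0,"rx":0,"ry":0,"rz":0,"grip":30}
    - {"dx":0,"dy":0,"dz":0,"rx":0,"ry":0,"rz":0,"grip":60}
    - {"dx":0,"dy":0,"dz":0,"rx":0,"ry":0,"rz":0,"grip":100}
    - {"dx":0,"dy":0,"dz":0,"rx":0,"ry":0,"rz":0,"grip":100}
    - {"dx":0,"dy":0,"dz":0,"rx":0,"ry":0,"rz":0,"grip":100}
    - {"dx":0,"dy":0,"dz":-0.4,"rx":0,"ry":0,"rz":0,"grip":100}
    - {"dx":0,"dy":0,"dz":-0.8,"rx":0,"ry":0,"rz":0,"grip":100}
    - {"dx":0,"dy":0,"dz":-1,"rx":0,"ry":0,"rz":0,"grip":100}
    - {"dx":0,"dy":0,"dz":-1,"rx":0,"ry":0,"rz":0,"grip":100}
    - {"dx":0,"dy":-0.6,"dz":-1,"rx":0,"ry":0,"rz":0,"grip":100}
    - {"dx":0,"dy":-1,"dz":-1,"rx":0,"ry":0,"rz":0,"grip":100}
    - {"dx":0,"dy":-1,"dz":0,"rx":0,"ry":0,"rz":0,"grip":100}
    - {"dx":0,"dy":-1,"dz":0,"rx":0,"ry":0,"rz":0,"grip":100}
    - {"dx":0,"dy":-1,"dz":0,"rx":0,"ry":0,"rz":0,"grip":100}
    - {"dx":0,"dy":-0.8,"dz":0,"rx":0,"ry":0,"rz":0,"grip":100}
    - {"dx":0,"dy":0,"dz":0,"rx":0,"ry":0,"rz":0,"grip":100}
  squeeze: 60

```text
time: 14.52
tool_pos: [0.4599, -0.0039, 0.1932]
tool_rot: [[0.99, -0.139, 0.001], [-0.139, -0.99, 0.001], [0.001, -0.001, -1.0]]
contact_force: [0.3, -0.0, 0.3]
opening: 0.0874
finger_force: 0.0
```

Run:
```python
from plant import cams,env
import cv2,numpy as np
from h import *
def crop(im,x,y,w,h,k):
    c=cv2.resize(im[y:y+h,x:x+w],None,fx=k,fy=k,interpolation=cv2.INTER_CUBIC)
    for i in range(0,w,10): cv2.line(c,(i*k,0),(i*k,6),(0,0,255),1);i%20 or cv2.putText(c,str(x+i),(i*k,16),0,.35,(0,0,255),1)
    for j in range(0,h,10): cv2.line(c,(0,j*k),(6,j*k),(0,0,255),1);j%20 or cv2.putText(c,str(y+j),(8,j*k+4),0,.35,(0,0,255),1)
    return c
a=cams.camera("scene")["image"][:,:,::-1].copy();b=cams.camera("top")["image"][:,:,::-1].copy()
cv2.imwrite("pics/s4.png",a);cv2.imwrite("pics/t4.png",b)
us=proj("s",[.44,-.14,.04]);ut=proj("t",[.44,-.14,.04]);print(us,ut)
cv2.imwrite("pics/reg.png",np.hstack([crop(a,int(us[0])-50,int(us[1])-55,100,110,5)[:550,:500],crop(b,int(ut[0])-30,int(ut[1])-55,60,110,5)]))
```

```text
[302.62748849 292.54516472] [329.96834512 262.69885029]
```

View pics/reg.png

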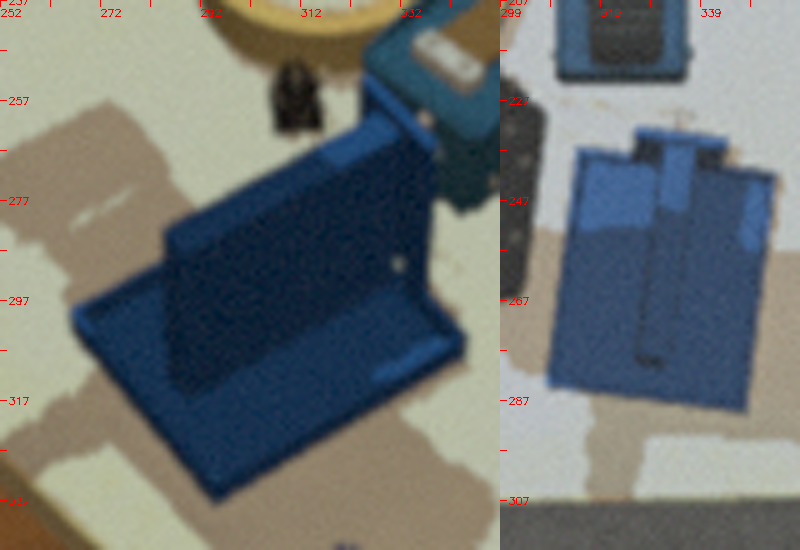

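```bash
python3 - <<'E'
from h import *
from scipy.optimize import least_squares
T=[("s",(.055,-.045,.014),(344.6,304.2)),("s",(.055,-.045,0),(344.2,308)),("s",(-.055,-.045,0),(295,337)),("s",(-.055,-.045,.014),(294,333.6)),("s",(-.055,.045,.014),(266.6,299)),
("s",(.055,-.02,.09),(338.6,266.6)),("s",(.055,.02,.09),(324.6,251.6)),("s",(-.04,.007,.086),(284.6,283)),("s",(-.04,-.007,.086),(287.6,286)),
("t",(.055,.045,.014),(314.2,236.6)),("t",(.055,-.045,.014),(354.2,241.6)),("t",(-.055,-.045,.014),(347.6,288.6)),("t",(-.055,.045,.014),(308,283.6)),("t",(.055,.02,.09),(326,232.6)),("t",(.055,-.02,.09),(344,234.6))]
for cc in ("s","t","st"):
    D=[d for d in T if d[0] in cc]
    r=lambda v:np.concatenate([proj(c,pose(v[0],v[1],0,v[2],p))-u for c,p,u in D])
    o=least_squares(r,[.44,-.14,-.14],loss='soft_l1');print(cc,o.x.round(4));print(r(o.x).reshape(-1,2).round(1).tolist())
x,y,a=o.x; d=np.array([.4424-x,-.141-y]);print("TCP at release in tray",d@[np.cos(a),np.sin(a)],d@[-np.sin(a),np.cos(a)])
E
python3 go.py .44 -.14 .1 -98
```

```text
s [ 0.4447 -0.1417 -0.1448]
[[1.6, -1.0], [1.6, 0.1], [-1.1, 1.9], [-0.1, 0.6], [-2.1, -0.3], [0.8, -1.1], [0.4, -0.6], [-1.8, -0.6], [0.0, 1.9]]
t [ 0.4422 -0.1427 -0.1443]
[[-0.2, -1.2], [0.1, -0.9], [0.4, 1.5], [-0.6, 1.1], [-0.4, -0.3], [0.8, 0.2]]
st [ 0.4439 -0.1422 -0.1447]
[[1.5, -0.6], [1.4, 0.5], [-1.2, 2.4], [-0.3, 1.0], [-2.3, 0.2], [0.7, -0.7], [0.3, -0.2], [-2.0, -0.2], [-0.1, 2.3], [-0.5, -2.0], [-0.2, -1.7], [0.2, 0.7], [-0.9, 0.3], [-0.6, -1.1], [0.6, -0.6]]
TCP at release in tray -0.0016217406303298092 0.0009970572920144514
yaw -98.1 d [-0.027  5.391  3.718] max 5.39 rz -0.02 tilt z [ 3.e-04 -6.e-04 -1.e+00] 14.6167 [ 0.4596 -0.0066  0.1929] [ 0.2  0.2 -0.7]
```

drive_tool:
  commands:
    - {"dx":0.1,"dy":0.6,"dz":0,"rx":0,"ry":0,"rz":0.04,"grip":100}
    - {"dx":0.1,"dy":1,"dz":0,"rx":0,"ry":0,"rz":0,"grip":100}
    - {"dx":0.1,"dy":1,"dz":0,"rx":0,"ry":0,"rz":0,"grip":100}
    - {"dx":0.16,"dy":1,"dz":0,"rx":0,"ry":0,"rz":0,"grip":100}
    - {"dx":0,"dy":1,"dz":0,"rx":0,"ry":0,"rz":0,"grip":100}
    - {"dx":0,"dy":0.6,"dz":0,"rx":0,"ry":0,"rz":0,"grip":100}
    - {"dx":0,"dy":0.22,"dz":0.2,"rx":0,"ry":0,"rz":0,"grip":100}
    - {"dx":0,"dy":0,"dz":0.8,"rx":0,"ry":0,"rz":0,"grip":100}
    - {"dx":0,"dy":0,"dz":1,"rx":0,"ry":0,"rz":0,"grip":100}
    - {"dx":0,"dy":0,"dz":1,"rx":0,"ry":0,"rz":0,"grip":100}
    - {"dx":0,"dy":0,"dz":1,"rx":0,"ry":0,"rz":0,"grip":100}
    - {"dx":0,"dy":0,"dz":0.8,"rx":0,"ry":0,"rz":0,"grip":60}
    - {"dx":0,"dy":0,"dz":0.4,"rx":0,"ry":0,"rz":0,"grip":40}
    - {"dx":0,"dy":0,"dz":0,"rx":0,"ry":0,"rz":0,"grip":25}
  squeeze: 60

```text
time: 15.78
tool_pos: [0.4495, -0.142, 0.0595]
tool_rot: [[0.989, -0.146, -0.005], [-0.146, -0.989, 0.002], [-0.005, -0.001, -1.0]]
contact_force: [-0.2, 0.4, 0.4]
opening: 0.0713
finger_force: 0.0
```

```bash
python3 go.py .4519 -.1424 .062 -98.29
```

```text
yaw -98.42 d [ 0.095  0.    -0.101] max 0.1 rz -0.026 tilt z [-0.0048  0.0018 -1.    ] 15.7833 [ 0.4495 -0.142   0.0595] [-0.2  0.4  0.4]
```

drive_tool:
  commands:
    - {"dx":0.06,"dy":0,"dz":-0.05,"rx":0,"ry":0,"rz":-0.02,"grip":20}
    - {"dx":0,"dy":0,"dz":0,"rx":0,"ry":0,"rz":0,"grip":10}
    - {"dx":0,"dy":0,"dz":0,"rx":0,"ry":0,"rz":0,"grip":0}
    - {"dx":0,"dy":0,"dz":0,"rx":0,"ry":0,"rz":0,"grip":0}
    - {"dx":0,"dy":0,"dz":0,"rx":0,"ry":0,"rz":0,"grip":0}
    - {"dx":0,"dy":0,"dz":0,"rx":0,"ry":0,"rz":0,"grip":0}
    - {"dx":0,"dy":0,"dz":0,"rx":0,"ry":0,"rz":0,"grip":0}
    - {"dx":0,"dy":0,"dz":0,"rx":0,"ry":0,"rz":0,"grip":0}
    - {"dx":0,"dy":0,"dz":0,"rx":0,"ry":0,"rz":0,"grip":0}
    - {"dx":0,"dy":0,"dz":0,"rx":0,"ry":0,"rz":0,"grip":0}
    - {"dx":0,"dy":0,"dz":0,"rx":0,"ry":0,"rz":0,"grip":0}
    - {"dx":0,"dy":0,"dz":0,"rx":0,"ry":0,"rz":0,"grip":0}
  squeeze: 60

```text
time: 16.78
tool_pos: [0.4528, -0.1426, 0.0637]
tool_rot: [[0.99, -0.144, 0.0], [-0.144, -0.99, 0.0], [0.0, -0.0, -1.0]]
contact_force: [0.4, 1.9, 1.2]
opening: 0.0138
finger_force: 60.0
```

```bash
python3 go.py .4519 -.1424 .062 -98.29
```

```text
yaw -98.29 d [-0.037 -0.004  0.066] max 0.07 rz -0.001 tilt z [ 1.e-04  1.e-04 -1.e+00] 16.7833 [ 0.4528 -0.1426  0.0637] [0.4 1.9 1.2]
```

drive_tool:
  commands:
    - {"dx":0,"dy":0,"dz":-0.2,"rx":0,"ry":0,"rz":0,"grip":0}
    - {"dx":0,"dy":0,"dz":-0.5,"rx":0,"ry":0,"rz":0,"grip":0}
    - {"dx":0,"dy":0,"dz":-0.8,"rx":0,"ry":0,"rz":0,"grip":0}
    - {"dx":0,"dy":0,"dz":-0.9,"rx":0,"ry":0,"rz":0,"grip":0}
    - {"dx":0,"dy":0,"dz":-0.9,"rx":0,"ry":0,"rz":0,"grip":0}
    - {"dx":0,"dy":0,"dz":-0.9,"rx":0,"ry":0,"rz":0,"grip":0}
    - {"dx":0,"dy":0.2,"dz":-0.9,"rx":0,"ry":0,"rz":0,"grip":0}
    - {"dx":0,"dy":0.6,"dz":-0.9,"rx":0,"ry":0,"rz":0,"grip":0}
    - {"dx":0.1,"dy":0.8,"dz":-0.9,"rx":0,"ry":0,"rz":0,"grip":0}
    - {"dx":0.2,"dy":0.9,"dz":-0.7,"rx":0,"ry":0,"rz":0,"grip":0}
    - {"dx":0.25,"dy":0.9,"dz":-0.4,"rx":0,"ry":0,"rz":0,"grip":0}
    - {"dx":0.3,"dy":0.9,"dz":0,"rx":0,"ry":0,"rz":0,"grip":0}
    - {"dx":0.3,"dy":0.7,"dz":0,"rx":0,"ry":0,"rz":0,"grip":0}
    - {"dx":0.2,"dy":0.4,"dz":0,"rx":0,"ry":0,"rz":0,"grip":0}
    - {"dx":0.06,"dy":0.1,"dz":0,"rx":0,"ry":0,"rz":0,"grip":0}
    - {"dx":0,"dy":0,"dz":0,"rx":0,"ry":0,"rz":0,"grip":0}
    - {"dx":0,"dy":0,"dz":0,"rx":0,"ry":0,"rz":0,"grip":0}
    - {"dx":0,"dy":0,"dz":0,"rx":0,"ry":0,"rz":0,"grip":0}

```text
time: 18.28
tool_pos: [0.4678, -0.2828, 0.2639]
tool_rot: [[0.99, -0.143, 0.0], [-0.143, -0.99, 0.0], [-0.0, -0.0, -1.0]]
contact_force: [-0.5, 0.2, -3.0]
opening: 0.0136
finger_force: 60.0
```

```bash
python3 go.py .468 -.2838 .2637 -98.29
python3 - <<'E'
from plant import cams,env
import cv2,numpy as np
from h import *
s=env.get_state();p=s["tool_pos"];R=np.array(s["tool_rot"])
a=cams.camera("scene")["image"][:,:,::-1].copy();cv2.imwrite("pics/s5.png",a)
al=np.arctan2(R[1,0],R[0,0]);c,sn=np.cos(al),np.sin(al)
T=(p[0]-.0089*c+.0009*sn,p[1]-.0089*sn-.0009*c,p[2]-.0637,al)
x0,y0,k=320,195,5
C_=cv2.resize(a[y0:y0+120,x0:x0+130],None,fx=k,fy=k,interpolation=cv2.INTER_CUBIC)
q=lambda p:tuple(((proj("s",pose(*T,p))+.5-[x0,y0])*k).astype(int))
L=lambda pts,col:cv2.polylines(C_,[np.array([q(p) for p in pts])],True,col,1)
for z in(0,.014): L([(x,y,z) for x,y in((.055,.045),(.055,-.045),(-.055,-.045),(-.055,.045))],(0,255,255))
L([(.05,.007,.086),(.05,-.007,.086),(-.04,-.007,.086),(-.04,.007,.086)],(0,255,0))
L([(-.04,-.007,.003),(-.04,-.007,.086)],(0,255,0))
T=(.5477,-.2962,.008,-.143)
L([(0,.02,.01),(0,-.02,.01),(0,-.02,.175),(0,.02,.175)],(255,0,255))
cv2.imwrite("pics/ov3.png",C_)
E
```

```text
yaw -98.24 d [0.014 0.038 0.006] max 0.04 rz 0.011 tilt z [ 0.e+00  3.e-04 -1.e+00] 18.2833 [ 0.4678 -0.2828  0.2639] [-0.5  0.2 -3. ]
```

View pics/ov3.png

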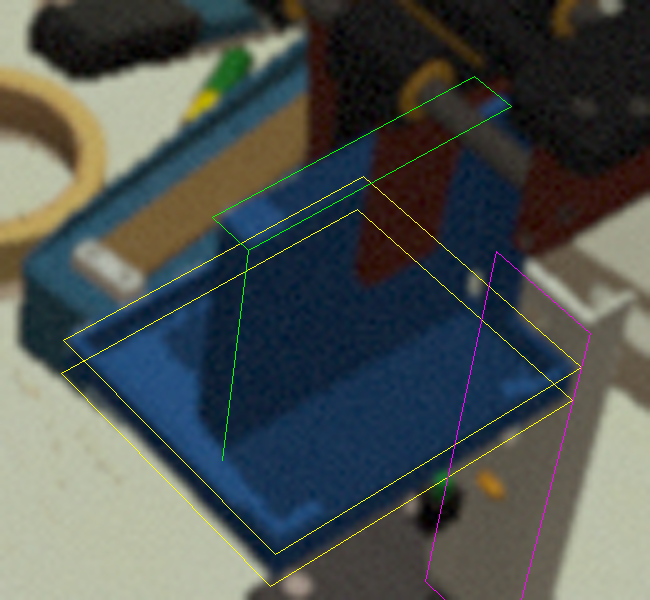

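drive_tool:
  commands:
    - {"dx":0.2,"dy":0.04,"dz":0,"rx":0,"ry":0,"rz":0,"grip":0}
    - {"dx":0.4,"dy":0,"dz":0,"rx":0,"ry":0,"rz":0,"grip":0}
    - {"dx":0.35,"dy":0,"dz":0,"rx":0,"ry":0,"rz":0,"grip":0}
    - {"dx":0.17,"dy":0,"dz":0.2,"rx":0,"ry":0,"rz":0,"grip":0}
    - {"dx":0,"dy":0,"dz":0.4,"rx":0,"ry":0,"rz":0,"grip":0}
    - {"dx":0,"dy":0,"dz":0.3,"rx":0,"ry":0,"rz":0,"grip":0}
    - {"dx":0,"dy":0,"dz":0.2,"rx":0,"ry":0,"rz":0,"grip":0}
    - {"dx":0,"dy":0,"dz":0,"rx":0,"ry":0,"rz":0,"grip":0}
    - {"dx":0,"dy":0,"dz":0,"rx":0,"ry":0,"rz":0,"grip":0}
    - {"dx":0,"dy":0,"dz":0,"rx":0,"ry":0,"rz":0,"grip":0}

```text
time: 19.17
tool_pos: [0.4952, -0.2889, 0.2365]
tool_rot: [[0.99, -0.145, 0.0], [-0.145, -0.99, -0.0], [0.0, 0.0, -1.0]]
contact_force: [-0.2, -0.4, -2.3]
opening: 0.0136
finger_force: 60.0
```

drive_tool:
  commands:
    - {"dx":0,"dy":0,"dz":0.08,"rx":0,"ry":0,"rz":0,"grip":0}
    - {"dx":0,"dy":0,"dz":0,"rx":0,"ry":0,"rz":0,"grip":0}
    - {"dx":0,"dy":0,"dz":0,"rx":0,"ry":0,"rz":0,"grip":0}

```text
time: 19.42
tool_pos: [0.4954, -0.2889, 0.2344]
tool_rot: [[0.99, -0.144, 0.0], [-0.144, -0.99, -0.0], [0.0, 0.0, -1.0]]
contact_force: [-0.1, -0.4, -2.9]
opening: 0.0139
finger_force: 60.0
```

drive_tool:
  commands:
    - {"dx":0,"dy":0,"dz":0.06,"rx":0,"ry":0,"rz":0,"grip":0}
    - {"dx":0,"dy":0,"dz":0,"rx":0,"ry":0,"rz":0,"grip":0}
    - {"dx":0,"dy":0,"dz":0,"rx":0,"ry":0,"rz":0,"grip":0}

```text
time: 19.67
tool_pos: [0.4953, -0.2889, 0.2326]
tool_rot: [[0.99, -0.144, -0.0], [-0.144, -0.99, 0.0], [-0.0, -0.0, -1.0]]
contact_force: [0.8, 0.5, -3.0]
opening: 0.0138
finger_force: 60.0
```

drive_tool:
  commands:
    - {"dx":0,"dy":0,"dz":0.04,"rx":0,"ry":0,"rz":0,"grip":0}
    - {"dx":0,"dy":0,"dz":0,"rx":0,"ry":0,"rz":0,"grip":0}
    - {"dx":0,"dy":0,"dz":0,"rx":0,"ry":0,"rz":0,"grip":0}

```text
time: 19.92
tool_pos: [0.4953, -0.2888, 0.2315]
tool_rot: [[0.99, -0.144, -0.0], [-0.144, -0.99, 0.0], [-0.0, -0.0, -1.0]]
contact_force: [0.4, 0.8, -2.5]
opening: 0.0137
finger_force: 60.0
```

drive_tool:
  commands:
    - {"dx":0,"dy":0,"dz":0.04,"rx":0,"ry":0,"rz":0,"grip":0}
    - {"dx":0,"dy":0,"dz":0,"rx":0,"ry":0,"rz":0,"grip":0}
    - {"dx":0,"dy":0,"dz":0,"rx":0,"ry":0,"rz":0,"grip":0}

```text
time: 20.17
tool_pos: [0.4953, -0.2888, 0.2305]
tool_rot: [[0.99, -0.144, -0.0], [-0.144, -0.99, 0.0], [-0.0, -0.0, -1.0]]
contact_force: [-0.1, -0.6, -2.5]
opening: 0.0136
finger_force: 60.0
```

drive_tool:
  commands:
    - {"dx":0,"dy":0,"dz":0.04,"rx":0,"ry":0,"rz":0,"grip":0}
    - {"dx":0,"dy":0,"dz":0,"rx":0,"ry":0,"rz":0,"grip":0}
    - {"dx":0,"dy":0,"dz":0,"rx":0,"ry":0,"rz":0,"grip":0}

```text
time: 20.42
tool_pos: [0.4953, -0.2888, 0.2295]
tool_rot: [[0.99, -0.144, -0.0], [-0.144, -0.99, 0.0], [-0.0, -0.0, -1.0]]
contact_force: [-0.7, -0.2, -2.5]
opening: 0.0138
finger_force: 60.0
```

drive_tool:
  commands:
    - {"dx":0,"dy":0,"dz":0.04,"rx":0,"ry":0,"rz":0,"grip":0}
    - {"dx":0,"dy":0,"dz":0,"rx":0,"ry":0,"rz":0,"grip":0}
    - {"dx":0,"dy":0,"dz":0,"rx":0,"ry":0,"rz":0,"grip":0}

```text
time: 20.67
tool_pos: [0.4954, -0.2889, 0.2289]
tool_rot: [[0.99, -0.144, 0.0], [-0.144, -0.99, -0.0], [0.0, 0.0, -1.0]]
contact_force: [0.3, -0.4, -1.1]
opening: 0.0136
finger_force: 60.0
```

drive_tool:
  commands:
    - {"dx":0,"dy":0,"dz":0.03,"rx":0,"ry":0,"rz":0,"grip":0}
    - {"dx":0,"dy":0,"dz":0,"rx":0,"ry":0,"rz":0,"grip":0}
    - {"dx":0,"dy":0,"dz":0,"rx":0,"ry":0,"rz":0,"grip":0}

```text
time: 20.92
tool_pos: [0.4954, -0.2889, 0.2287]
tool_rot: [[0.99, -0.144, 0.001], [-0.144, -0.99, -0.001], [0.001, 0.001, -1.0]]
contact_force: [-2.7, 0.9, 2.8]
opening: 0.0135
finger_force: 60.0
```

```bash
python3 go.py .468 -.2838 .2637 -98.29
```

```text
yaw -98.3 d [-1.115 -0.044 -1.4  ] max 1.4 rz -0.002 tilt z [ 1.e-03 -7.e-04 -1.e+00] 20.9167 [ 0.4954 -0.2889  0.2287] [-2.7  0.9  2.8]
```

drive_tool:
  commands:
    - {"dx":0,"dy":0,"dz":-0.1,"rx":0,"ry":0,"rz":0,"grip":0}
    - {"dx":-0.3,"dy":0,"dz":0,"rx":0,"ry":0,"rz":0,"grip":0}
    - {"dx":-0.5,"dy":0,"dz":0,"rx":0,"ry":0,"rz":0,"grip":0}
    - {"dx":0,"dy":0,"dz":0,"rx":0,"ry":0,"rz":0,"grip":0}
    - {"dx":0,"dy":0,"dz":0.4,"rx":0,"ry":0,"rz":0,"grip":0}
    - {"dx":0,"dy":0,"dz":0.7,"rx":0,"ry":0,"rz":0,"grip":0}
    - {"dx":0,"dy":0,"dz":0.7,"rx":0,"ry":0,"rz":0,"grip":0}
    - {"dx":0,"dy":0,"dz":0.6,"rx":0,"ry":0,"rz":0,"grip":0}
    - {"dx":0,"dy":0,"dz":0.4,"rx":0,"ry":0,"rz":0,"grip":0}
    - {"dx":0,"dy":0,"dz":0.08,"rx":0,"ry":0,"rz":0,"grip":0}
    - {"dx":0,"dy":0,"dz":0,"rx":0,"ry":0,"rz":0,"grip":0}
    - {"dx":0,"dy":0,"dz":0,"rx":0,"ry":0,"rz":0,"grip":0}
    - {"dx":0,"dy":0,"dz":0,"rx":0,"ry":0,"rz":0,"grip":0}

```text
time: 22.0
tool_pos: [0.4761, -0.2863, 0.1597]
tool_rot: [[0.99, -0.144, 0.002], [-0.144, -0.99, -0.001], [0.002, 0.001, -1.0]]
contact_force: [-0.4, -0.2, -2.3]
opening: 0.0133
finger_force: 60.0
```

```bash
cat > lat.py <<'E'
import numpy as np
from plant import env
s=env.get_state();p=s["tool_pos"];R=np.array(s["tool_rot"]);al=np.arctan2(R[1,0],R[0,0]);c,sn=np.cos(al),np.sin(al)
t=np.array([p[0]-.0089*c+.0009*sn,p[1]-.0089*sn-.0009*c])-[.5477,-.2962]; ps=-.143
print("tray in post x,y,z(mm)",np.round([1e3*(t@[np.cos(ps),np.sin(ps)]),1e3*(t@[-np.sin(ps),np.cos(ps)]),1e3*(p[2]-.0637)],2),"yaw",al.round(4),"tcp",np.round(p,5),"F",np.round(s["contact_force"],1),"z",R[:,2].round(4),s["time"],"Ftool",np.round(R.T@s["contact_force"],1))
E
python3 lat.py
```

```text
tray in post x,y,z(mm) [-81.21  -1.27  95.96] yaw -0.1448 tcp [ 0.47608 -0.28628  0.15966] F [-0.4 -0.2 -2.3] z [ 0.0017 -0.0012 -1.    ] 22.0 Ftool [-0.4  0.2  2.3]
```

drive_tool:
  commands:
    - {"dx":0.1,"dy":-0.05,"dz":0,"rx":0,"ry":0,"rz":0,"grip":0}
    - {"dx":0.1,"dy":0,"dz":0,"rx":0,"ry":0,"rz":0,"grip":0}
    - {"dx":0,"dy":0,"dz":0,"rx":0,"ry":0,"rz":0,"grip":0}
    - {"dx":0,"dy":0,"dz":0,"rx":0,"ry":0,"rz":0,"grip":0}
    - {"dx":0,"dy":0,"dz":0,"rx":0,"ry":0,"rz":0,"grip":0}

```text
time: 22.42
tool_pos: [0.4808, -0.2855, 0.1585]
tool_rot: [[0.99, -0.144, 0.0], [-0.144, -0.99, -0.0], [0.0, 0.0, -1.0]]
contact_force: [0.4, -0.2, -2.4]
opening: 0.0139
finger_force: 60.0
```

```bash
python3 lat.py
```

```text
tray in post x,y,z(mm) [-76.67   0.19  94.78] yaw -0.1447 tcp [ 0.48078 -0.28547  0.15848] F [ 0.4 -0.2 -2.4] z [ 0.e+00 -1.e-04 -1.e+00] 22.4167 Ftool [0.5 0.1 2.4]
```

drive_tool:
  commands:
    - {"dx":0.12,"dy":0,"dz":0.045,"rx":0,"ry":0,"rz":0,"grip":0}
    - {"dx":0.1,"dy":0,"dz":0,"rx":0,"ry":0,"rz":0,"grip":0}
    - {"dx":0,"dy":0,"dz":0,"rx":0,"ry":0,"rz":0,"grip":0}
    - {"dx":0,"dy":0,"dz":0,"rx":0,"ry":0,"rz":0,"grip":0}

```text
time: 22.75
tool_pos: [0.4862, -0.2862, 0.1571]
tool_rot: [[0.99, -0.144, -0.0], [-0.144, -0.99, 0.0], [-0.0, -0.0, -1.0]]
contact_force: [0.2, -0.3, -2.8]
opening: 0.0137
finger_force: 60.0
```

drive_tool:
  commands:
    - {"dx":0.06,"dy":0,"dz":0,"rx":0,"ry":0,"rz":0,"grip":0}
    - {"dx":0.06,"dy":0,"dz":0,"rx":0,"ry":0,"rz":0,"grip":0}
    - {"dx":0,"dy":0,"dz":0,"rx":0,"ry":0,"rz":0,"grip":0}
    - {"dx":0,"dy":0,"dz":0,"rx":0,"ry":0,"rz":0,"grip":0}

```text
time: 23.08
tool_pos: [0.4892, -0.2867, 0.1572]
tool_rot: [[0.99, -0.144, -0.0], [-0.144, -0.99, 0.0], [-0.0, -0.0, -1.0]]
contact_force: [0.2, -0.0, -2.5]
opening: 0.0138
finger_force: 60.0
```

```bash
python3 lat.py
```

```text
tray in post x,y,z(mm) [-68.21   0.19  93.53] yaw -0.1448 tcp [ 0.48915 -0.28668  0.15723] F [ 0.2 -0.  -2.5] z [-1.e-04  0.e+00 -1.e+00] 23.0833 Ftool [0.2 0.  2.5]
```

drive_tool:
  commands:
    - {"dx":0.06,"dy":0,"dz":0,"rx":0,"ry":0,"rz":0,"grip":0}
    - {"dx":0.04,"dy":0,"dz":0,"rx":0,"ry":0,"rz":0,"grip":0}
    - {"dx":0,"dy":0,"dz":0,"rx":0,"ry":0,"rz":0,"grip":0}
    - {"dx":0,"dy":0,"dz":0,"rx":0,"ry":0,"rz":0,"grip":0}

```text
time: 23.42
tool_pos: [0.4916, -0.2871, 0.1573]
tool_rot: [[0.99, -0.144, 0.0], [-0.144, -0.99, -0.0], [0.0, 0.0, -1.0]]
contact_force: [0.1, 0.1, -2.2]
opening: 0.0136
finger_force: 60.0
```

drive_tool:
  commands:
    - {"dx":0.04,"dy":0,"dz":0,"rx":0,"ry":0,"rz":0,"grip":0}
    - {"dx":0.04,"dy":0,"dz":0,"rx":0,"ry":0,"rz":0,"grip":0}
    - {"dx":0,"dy":0,"dz":0,"rx":0,"ry":0,"rz":0,"grip":0}
    - {"dx":0,"dy":0,"dz":0,"rx":0,"ry":0,"rz":0,"grip":0}

```text
time: 23.75
tool_pos: [0.4936, -0.2873, 0.1572]
tool_rot: [[0.99, -0.144, -0.0], [-0.144, -0.99, 0.0], [-0.0, -0.0, -1.0]]
contact_force: [-0.2, -0.2, -2.3]
opening: 0.0134
finger_force: 60.0
```

```bash
python3 lat.py
```

```text
tray in post x,y,z(mm) [-63.7    0.19  93.53] yaw -0.1448 tcp [ 0.49361 -0.28733  0.15723] F [-0.2 -0.2 -2.3] z [-1.e-04  0.e+00 -1.e+00] 23.75 Ftool [-0.2  0.3  2.3]
```

drive_tool:
  commands:
    - {"dx":0.04,"dy":0,"dz":0,"rx":0,"ry":0,"rz":0,"grip":0}
    - {"dx":0.04,"dy":0,"dz":0,"rx":0,"ry":0,"rz":0,"grip":0}
    - {"dx":0,"dy":0,"dz":0,"rx":0,"ry":0,"rz":0,"grip":0}
    - {"dx":0,"dy":0,"dz":0,"rx":0,"ry":0,"rz":0,"grip":0}

```text
time: 24.08
tool_pos: [0.4956, -0.2876, 0.1573]
tool_rot: [[0.99, -0.144, 0.0], [-0.144, -0.99, 0.0], [0.0, -0.0, -1.0]]
contact_force: [-0.6, 0.3, -2.7]
opening: 0.0137
finger_force: 60.0
```

drive_tool:
  commands:
    - {"dx":0.04,"dy":0,"dz":0,"rx":0,"ry":0,"rz":0,"grip":0}
    - {"dx":0.04,"dy":0,"dz":0,"rx":0,"ry":0,"rz":0,"grip":0}
    - {"dx":0,"dy":0,"dz":0,"rx":0,"ry":0,"rz":0,"grip":0}
    - {"dx":0,"dy":0,"dz":0,"rx":0,"ry":0,"rz":0,"grip":0}

```text
time: 24.42
tool_pos: [0.4976, -0.2879, 0.1573]
tool_rot: [[0.99, -0.144, -0.0], [-0.144, -0.99, -0.0], [-0.0, 0.0, -1.0]]
contact_force: [-0.7, 1.1, -2.0]
opening: 0.0135
finger_force: 60.0
```

```bash
python3 lat.py
```

```text
tray in post x,y,z(mm) [-59.7    0.17  93.57] yaw -0.1448 tcp [ 0.49757 -0.28792  0.15727] F [-0.7  1.1 -2. ] z [-0. -0. -1.] 24.4167 Ftool [-0.9 -1.   2. ]
```

drive_tool:
  commands:
    - {"dx":0.04,"dy":0,"dz":0,"rx":0,"ry":0,"rz":0,"grip":0}
    - {"dx":0.02,"dy":0,"dz":0,"rx":0,"ry":0,"rz":0,"grip":0}
    - {"dx":0,"dy":0,"dz":0,"rx":0,"ry":0,"rz":0,"grip":0}
    - {"dx":0,"dy":0,"dz":0,"rx":0,"ry":0,"rz":0,"grip":0}

```text
time: 24.75
tool_pos: [0.499, -0.2881, 0.1572]
tool_rot: [[0.99, -0.144, -0.0], [-0.144, -0.99, 0.0], [-0.0, -0.0, -1.0]]
contact_force: [0.7, 0.2, -2.6]
opening: 0.0138
finger_force: 60.0
```

```bash
python3 lat.py
```

```text
tray in post x,y,z(mm) [-58.24   0.15  93.53] yaw -0.1448 tcp [ 0.49901 -0.28814  0.15723] F [ 0.7  0.2 -2.6] z [-1.e-04  0.e+00 -1.e+00] 24.75 Ftool [ 0.7 -0.3  2.6]
```

No contact, so the hooks are going through. I'll continue in small steps.

drive_tool:
  commands:
    - {"dx":0.04,"dy":0,"dz":0,"rx":0,"ry":0,"rz":0,"grip":0}
    - {"dx":0.02,"dy":0,"dz":0,"rx":0,"ry":0,"rz":0,"grip":0}
    - {"dx":0,"dy":0,"dz":0,"rx":0,"ry":0,"rz":0,"grip":0}
    - {"dx":0,"dy":0,"dz":0,"rx":0,"ry":0,"rz":0,"grip":0}

```text
time: 25.08
tool_pos: [0.5005, -0.2883, 0.1572]
tool_rot: [[0.99, -0.144, -0.0], [-0.144, -0.99, 0.0], [-0.0, -0.0, -1.0]]
contact_force: [0.4, 0.4, -2.2]
opening: 0.0139
finger_force: 60.0
```

drive_tool:
  commands:
    - {"dx":0.04,"dy":0,"dz":0,"rx":0,"ry":0,"rz":0,"grip":0}
    - {"dx":0,"dy":0,"dz":0,"rx":0,"ry":0,"rz":0,"grip":0}
    - {"dx":0,"dy":0,"dz":0,"rx":0,"ry":0,"rz":0,"grip":0}

```text
time: 25.33
tool_pos: [0.5008, -0.2884, 0.1572]
tool_rot: [[0.99, -0.145, -0.002], [-0.145, -0.99, 0.0], [-0.002, -0.0, -1.0]]
contact_force: [-6.0, 1.0, -0.6]
opening: 0.0137
finger_force: 60.0
```

```bash
python3 lat.py
```

```text
tray in post x,y,z(mm) [-56.39   0.16  93.49] yaw -0.145 tcp [ 0.50085 -0.2884   0.15719] F [-6.   1.  -0.6] z [-1.6e-03  4.0e-04 -1.0e+00] 25.3333 Ftool [-6.  -0.1  0.6]
```

drive_tool:
  commands:
    - {"dx":0,"dy":0,"dz":0.08,"rx":0,"ry":0,"rz":0,"grip":0}
    - {"dx":0,"dy":0,"dz":0.08,"rx":0,"ry":0,"rz":0,"grip":0}
    - {"dx":0,"dy":0,"dz":0,"rx":0,"ry":0,"rz":0,"grip":0}
    - {"dx":0,"dy":0,"dz":0,"rx":0,"ry":0,"rz":0,"grip":0}

```text
time: 25.67
tool_pos: [0.5008, -0.2887, 0.1539]
tool_rot: [[0.989, -0.145, -0.001], [-0.145, -0.989, -0.0], [-0.001, 0.001, -1.0]]
contact_force: [-5.1, 1.2, 1.3]
opening: 0.0137
finger_force: 60.0
```

drive_tool:
  commands:
    - {"dx":0,"dy":0,"dz":0.06,"rx":0,"ry":0,"rz":0,"grip":0}
    - {"dx":0,"dy":0,"dz":0,"rx":0,"ry":0,"rz":0,"grip":0}
    - {"dx":0,"dy":0,"dz":0,"rx":0,"ry":0,"rz":0,"grip":0}

```text
time: 25.92
tool_pos: [0.5007, -0.2887, 0.1524]
tool_rot: [[0.989, -0.145, -0.001], [-0.145, -0.989, -0.001], [-0.001, 0.001, -1.0]]
contact_force: [-5.7, 1.2, 1.3]
opening: 0.0136
finger_force: 60.0
```

```bash
python3 lat.py
```

```text
tray in post x,y,z(mm) [-56.53  -0.2   88.72] yaw -0.1454 tcp [ 0.50066 -0.28874  0.15242] F [-5.7  1.2  1.3] z [-1.4e-03 -5.0e-04 -1.0e+00] 25.9167 Ftool [-5.8 -0.4 -1.3]
```

drive_tool:
  commands:
    - {"dx":0,"dy":0,"dz":0.04,"rx":0,"ry":0,"rz":0,"grip":0}
    - {"dx":0,"dy":0,"dz":0.04,"rx":0,"ry":0,"rz":0,"grip":0}
    - {"dx":0,"dy":0,"dz":0,"rx":0,"ry":0,"rz":0,"grip":0}
    - {"dx":0,"dy":0,"dz":0,"rx":0,"ry":0,"rz":0,"grip":0}

```text
time: 26.25
tool_pos: [0.5002, -0.2886, 0.1495]
tool_rot: [[0.989, -0.145, -0.003], [-0.145, -0.989, 0.0], [-0.003, 0.0, -1.0]]
contact_force: [-6.5, 0.3, -0.6]
opening: 0.0137
finger_force: 60.0
```

drive_tool:
  commands:
    - {"dx":0,"dy":0,"dz":0.06,"rx":0,"ry":0,"rz":0,"grip":0}
    - {"dx":0,"dy":0,"dz":0,"rx":0,"ry":0,"rz":0,"grip":0}
    - {"dx":0,"dy":0,"dz":0,"rx":0,"ry":0,"rz":0,"grip":0}

```text
time: 26.5
tool_pos: [0.5001, -0.2884, 0.1472]
tool_rot: [[0.989, -0.145, -0.004], [-0.145, -0.989, 0.001], [-0.004, -0.0, -1.0]]
contact_force: [-4.9, -0.1, -4.1]
opening: 0.0136
finger_force: 60.0
```

```bash
python3 lat.py
```

```text
tray in post x,y,z(mm) [-5.717e+01  2.000e-02  8.350e+01] yaw -0.1455 tcp [ 0.50006 -0.28843  0.1472 ] F [-4.9 -0.1 -4.1] z [-0.004  0.001 -1.   ] 26.5 Ftool [-4.8  0.8  4.2]
```

drive_tool:
  commands:
    - {"dx":0,"dy":0,"dz":0.06,"rx":0,"ry":0,"rz":0,"grip":0}
    - {"dx":0,"dy":0,"dz":0,"rx":0,"ry":0,"rz":0,"grip":0}
    - {"dx":0,"dy":0,"dz":0,"rx":0,"ry":0,"rz":0,"grip":0}

```text
time: 26.75
tool_pos: [0.5004, -0.2884, 0.1454]
tool_rot: [[0.989, -0.145, -0.003], [-0.145, -0.989, 0.001], [-0.003, -0.001, -1.0]]
contact_force: [-3.9, 0.1, -6.6]
opening: 0.0137
finger_force: 60.0
```

```bash
python3 lat.py
```

```text
tray in post x,y,z(mm) [-56.84   0.09  81.74] yaw -0.1453 tcp [ 0.50039 -0.2884   0.14544] F [-3.9  0.1 -6.6] z [-0.0033  0.0011 -1.    ] 26.75 Ftool [-3.9  0.5  6.6]
```

drive_tool:
  commands:
    - {"dx":0,"dy":0,"dz":0.04,"rx":0,"ry":0,"rz":0,"grip":0}
    - {"dx":0,"dy":0,"dz":0,"rx":0,"ry":0,"rz":0,"grip":0}
    - {"dx":0,"dy":0,"dz":0,"rx":0,"ry":0,"rz":0,"grip":0}

```text
time: 27.0
tool_pos: [0.5008, -0.2884, 0.1449]
tool_rot: [[0.989, -0.145, -0.002], [-0.145, -0.99, 0.001], [-0.002, -0.0, -1.0]]
contact_force: [-4.6, 1.1, -6.0]
opening: 0.0138
finger_force: 60.0
```

```bash
python3 lat.py
```

```text
tray in post x,y,z(mm) [-56.47   0.19  81.19] yaw -0.145 tcp [ 0.50077 -0.28836  0.14489] F [-4.6  1.1 -6. ] z [-2.2e-03  8.0e-04 -1.0e+00] 27.0 Ftool [-4.7 -0.5  6. ]
```

drive_tool:
  commands:
    - {"dx":0,"dy":0,"dz":0.04,"rx":0,"ry":0,"rz":0,"grip":0}
    - {"dx":0,"dy":0,"dz":0,"rx":0,"ry":0,"rz":0,"grip":0}
    - {"dx":0,"dy":0,"dz":0,"rx":0,"ry":0,"rz":0,"grip":0}

```text
time: 27.25
tool_pos: [0.5008, -0.2883, 0.1442]
tool_rot: [[0.99, -0.144, -0.002], [-0.144, -0.99, 0.001], [-0.002, -0.0, -1.0]]
contact_force: [-5.9, 1.4, -4.9]
opening: 0.0138
finger_force: 60.0
```

drive_tool:
  commands:
    - {"dx":0,"dy":0,"dz":0.04,"rx":0,"ry":0,"rz":0,"grip":0}
    - {"dx":0,"dy":0,"dz":0,"rx":0,"ry":0,"rz":0,"grip":0}
    - {"dx":0,"dy":0,"dz":0,"rx":0,"ry":0,"rz":0,"grip":0}

```text
time: 27.5
tool_pos: [0.5009, -0.2884, 0.144]
tool_rot: [[0.99, -0.144, -0.001], [-0.144, -0.99, 0.0], [-0.001, -0.0, -1.0]]
contact_force: [-7.3, 0.7, -2.2]
opening: 0.0139
finger_force: 60.0
```

```bash
python3 lat.py
```

```text
tray in post x,y,z(mm) [-56.37   0.21  80.33] yaw -0.145 tcp [ 0.50087 -0.28835  0.14403] F [-7.3  0.7 -2.2] z [-1.3e-03  3.0e-04 -1.0e+00] 27.5 Ftool [-7.4  0.4  2.3]
```

drive_tool:
  commands:
    - {"dx":0,"dy":0,"dz":0.04,"rx":0,"ry":0,"rz":0,"grip":0}
    - {"dx":0,"dy":0,"dz":0.02,"rx":0,"ry":0,"rz":0,"grip":0}
    - {"dx":0,"dy":0,"dz":0,"rx":0,"ry":0,"rz":0,"grip":0}
    - {"dx":0,"dy":0,"dz":0,"rx":0,"ry":0,"rz":0,"grip":0}

```text
time: 27.83
tool_pos: [0.5009, -0.2884, 0.1439]
tool_rot: [[0.99, -0.144, -0.0], [-0.144, -0.99, -0.0], [-0.0, 0.0, -1.0]]
contact_force: [-10.0, 3.5, 1.8]
opening: 0.0137
finger_force: 60.0
```

drive_tool:
  commands:
    - {"dx":0,"dy":0,"dz":0.04,"rx":0,"ry":0,"rz":0,"grip":0}
    - {"dx":0,"dy":0,"dz":0,"rx":0,"ry":0,"rz":0,"grip":0}
    - {"dx":0,"dy":0,"dz":0,"rx":0,"ry":0,"rz":0,"grip":0}

```text
time: 28.08
tool_pos: [0.5009, -0.2885, 0.1438]
tool_rot: [[0.99, -0.144, 0.0], [-0.144, -0.99, -0.001], [0.0, 0.001, -1.0]]
contact_force: [-10.9, 3.0, 6.4]
opening: 0.0137
finger_force: 60.0
```

```bash
python3 lat.py
```

```text
tray in post x,y,z(mm) [-56.31   0.12  80.08] yaw -0.145 tcp [ 0.50091 -0.28846  0.14378] F [-10.9   3.    6.4] z [ 2.e-04 -7.e-04 -1.e+00] 28.0833 Ftool [-11.3  -1.4  -6.4]
```

drive_tool:
  commands:
    - {"dx":0,"dy":0,"dz":0.04,"rx":0,"ry":0,"rz":0,"grip":0}
    - {"dx":0,"dy":0,"dz":0.02,"rx":0,"ry":0,"rz":0,"grip":0}
    - {"dx":0,"dy":0,"dz":0,"rx":0,"ry":0,"rz":0,"grip":0}
    - {"dx":0,"dy":0,"dz":0,"rx":0,"ry":0,"rz":0,"grip":0}
    - {"dx":0,"dy":0,"dz":0,"rx":0,"ry":0,"rz":0,"grip":0}

```text
time: 28.5
tool_pos: [0.5009, -0.2884, 0.1437]
tool_rot: [[0.99, -0.144, 0.001], [-0.144, -0.99, -0.001], [0.001, 0.001, -1.0]]
contact_force: [-14.0, 4.5, 11.6]
opening: 0.0136
finger_force: 60.0
```

```bash
python3 lat.py
python3 - <<'E'
from plant import cams
import cv2; cv2.imwrite("pics/s6.png",cams.camera("scene")["image"][:,:,::-1])
E
```

```text
tray in post x,y,z(mm) [-56.31   0.15  79.99] yaw -0.1449 tcp [ 0.50092 -0.28843  0.14369] F [-14.    4.5  11.6] z [ 0.001  -0.0012 -1.    ] 28.5 Ftool [-14.5  -2.4 -11.6]
```

drive_tool:
  commands:
    - {"dx":-0.03,"dy":0,"dz":-0.06,"rx":0,"ry":0,"rz":0,"grip":0}
    - {"dx":0,"dy":0,"dz":-0.03,"rx":0,"ry":0,"rz":0,"grip":0}
    - {"dx":0,"dy":0,"dz":0,"rx":0,"ry":0,"rz":0,"grip":0}
    - {"dx":0,"dy":0,"dz":0,"rx":0,"ry":0,"rz":0,"grip":18}
    - {"dx":0,"dy":0,"dz":0,"rx":0,"ry":0,"rz":0,"grip":22}
    - {"dx":0,"dy":0,"dz":0,"rx":0,"ry":0,"rz":0,"grip":30}
    - {"dx":0,"dy":0,"dz":0,"rx":0,"ry":0,"rz":0,"grip":40}
    - {"dx":0,"dy":0,"dz":0,"rx":0,"ry":0,"rz":0,"grip":50}
    - {"dx":0,"dy":0,"dz":0,"rx":0,"ry":0,"rz":0,"grip":50}
    - {"dx":0,"dy":0,"dz":0,"rx":0,"ry":0,"rz":0,"grip":50}
    - {"dx":0,"dy":0,"dz":0,"rx":0,"ry":0,"rz":0,"grip":50}

```text
time: 29.47
tool_pos: [0.5008, -0.2884, 0.142]
tool_rot: [[0.99, -0.144, 0.0], [-0.144, -0.99, 0.0], [0.0, -0.0, -1.0]]
contact_force: [-0.4, 0.2, -0.0]
opening: 0.0438
finger_force: 0.0
```

```bash
python3 lat.py
```

```text
tray in post x,y,z(mm) [-56.42   0.17  78.27] yaw -0.1448 tcp [ 0.50082 -0.28839  0.14197] F [-0.4  0.2 -0. ] z [ 1.e-04  0.e+00 -1.e+00] 29.4667 Ftool [-0.4 -0.2  0. ]
```

Released. I'll raise the gripper straight up, clear of the tray, and back it off.

drive_tool:
  commands:
    - {"dx":0,"dy":0,"dz":-0.2,"rx":0,"ry":0,"rz":0,"grip":50}
    - {"dx":0,"dy":0,"dz":-0.5,"rx":0,"ry":0,"rz":0,"grip":50}
    - {"dx":0,"dy":0,"dz":-0.8,"rx":0,"ry":0,"rz":0,"grip":50}
    - {"dx":0,"dy":0,"dz":-0.9,"rx":0,"ry":0,"rz":0,"grip":50}
    - {"dx":0,"dy":0,"dz":-0.9,"rx":0,"ry":0,"rz":0,"grip":50}
    - {"dx":0,"dy":0,"dz":-0.9,"rx":0,"ry":0,"rz":0,"grip":50}
    - {"dx":0,"dy":-0.6,"dz":-0.6,"rx":0,"ry":0,"rz":0,"grip":50}
    - {"dx":0,"dy":-1,"dz":0,"rx":0,"ry":0,"rz":0,"grip":50}
    - {"dx":0,"dy":-1,"dz":0,"rx":0,"ry":0,"rz":0,"grip":50}
    - {"dx":0,"dy":-1,"dz":0,"rx":0,"ry":0,"rz":0,"grip":50}
    - {"dx":0,"dy":-1,"dz":0,"rx":0,"ry":0,"rz":0,"grip":50}
    - {"dx":0,"dy":-1,"dz":0,"rx":0,"ry":0,"rz":0,"grip":50}
    - {"dx":0,"dy":-1,"dz":0,"rx":0,"ry":0,"rz":0,"grip":50}
    - {"dx":0,"dy":-0.5,"dz":0,"rx":0,"ry":0,"rz":0,"grip":50}
    - {"dx":0,"dy":0,"dz":0,"rx":0,"ry":0,"rz":0,"grip":50}
    - {"dx":0,"dy":0,"dz":0,"rx":0,"ry":0,"rz":0,"grip":50}

```text
time: 30.8
tool_pos: [0.5265, -0.1129, 0.2628]
tool_rot: [[0.99, -0.143, 0.001], [-0.143, -0.99, -0.001], [0.001, 0.001, -1.0]]
contact_force: [-0.7, -1.3, 0.5]
opening: 0.0438
finger_force: 0.0
```

Run:
```python
from plant import cams
import cv2,numpy as np
from h import *
a=cams.camera("scene")["image"][:,:,::-1].copy()
cv2.imwrite("pics/s7.png",a);h=cv2.cvtColor(a,cv2.COLOR_BGR2HSV);m=((h[...,0]>104)&(h[...,0]<126)&(h[...,1]>130)).astype(np.uint8);m[:,:335]=0;m[:,470:]=0
n,l,st,_=cv2.connectedComponentsWithStats(m)
k=l[int(proj("s",pose(.5477,-.2962,0,-.143,(-.0563,-.02,.09)))[1]),int(proj("s",pose(.5477,-.2962,0,-.143,(-.0563,-.02,.09)))[0])]
c=max(cv2.findContours((l==k).astype(np.uint8),0,1)[0],key=cv2.contourArea);print(st[k],cv2.approxPolyDP(cv2.convexHull(c),1.5,True)[:,0].tolist())
for z in(.080,.083):
    print(z,[proj("s",pose(.5477,-.2962,z,-.143,np.array(p)+[-.0563,0,0])).round(1).tolist() for p in((.055,-.045,0),(-.055,-.045,0),(-.055,.045,.014),(.055,-.02,.09),(.055,.02,.09))])
```

```text
[ 349  253   87   95 3565] [[417, 253], [433, 267], [435, 312], [424, 322], [384, 347], [350, 311], [349, 305]]
0.08 [[437.1, 314.9], [384.0, 350.2], [346.9, 304.7], [435.5, 267.4], [416.8, 251.1]]
0.083 [[437.5, 313.8], [384.3, 349.1], [347.0, 303.5], [435.9, 266.1], [417.1, 249.7]]
```

```bash
python3 -c "
from plant import env
print(env.close_job())"
```

```text
the job is handed in; nothing more can be done
None
```

The tray is hung on the post, pressed to a firm stop at the home height I predicted, and released; the job is handed in. The final camera check put it level at that height, but I never directly saw the catch out or the pin down, and the hand-in returned no verdict.

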